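# Clamp a sandstone core in the ratchet-lever core holder

## Robot

A 6-joint arm with a two-finger parallel gripper is mounted at the origin on the work surface. World frame = base frame: x ahead of the robot, y to its left, z up, the work surface at z = 0. Lengths are in m, angles in rad, forces in N, time in s.
With the tool pointing down it reaches from about 0.3 to 0.775 m from the base axis. Payload 14.6 kg.
Tool frame: the origin (TCP) lies between the finger pads; the fingertips stand 14 mm ahead of it and the grasp point (between the pads) lies 5 mm behind it (nose_length is the y of the fingertips in the tool frame, in m); y points along the fingers, z is the direction in which the jaws open and shut, and the axes are right-handed (so a half turn about y gives the same grasp; the last joint's range is limited). The gripper opens to 85 mm and grips with 20 to 120 N. Pads are 22 mm wide; open, the fingers measure 114 mm over their backs; the gripper's body (76 mm by 85 mm) begins 54 mm behind the grasp point. The pads swing forward as they close: fully open they stand 13 mm farther back than shut.
Start: joints at [-1.328, 0.3, 1.521, -0, 1.321, -0.067], TCP at [0.168, -0.524, 0.245] pointing down, gripper open.
Joint ranges: [-3.03, 3.03], [-0.79, 2.21], [0.23, 2.52], [-1.04, 4.18], [0, 3.07], [-2.55, 2.55]. Speed limits (rad/s): [2.22, 2.22, 2.57, 3.14, 3.14, 3.14].

## Interface

Orientations are given as a unit quaternion [w, x, y, z].
In Python, from bench import sense, snapshot, job_done, nose_length gives the robot as it stands. The module is installed in compiled form; this text tells all that it offers.
- The arm moves only by the tool play_rows, never from a script. Its argument "steps" is a list of rows, each an object with "hand": the opening in per cent of the stroke, from 0 (shut) to 100 (fully open); "linear": the shift along the tool's x, y, z normalised to -1 to 1, where 1 is 25 mm, a list of three; "dr": the turn, a rotation vector about the tool's x, y, z normalised to -1 to 1, where 1 is 0.08 rad, a list of three. A call has exactly 10 rows; each row shifts and turns the commanded pose from where the row before left it, along the tool's axes as they then stand; what a row does not reach is not made up. A row lasts 1/10 s, in which the tool goes at most 50 mm and 8.59 degrees, less where a joint would pass 70% of its speed; a pose out of reach is approached as far as the arm can. A call with a number of a shift or a turn outside -1 to 1 is refused whole. A call with a gripper value outside its range is refused whole. The fingers move at their own pace and stop on an object; the grip force is fixed at half the most. Time passes only in rows, so rows that do not move let the fingers close, or fill a call up. It gives the time, the measured TCP pose, the force and the opening at its end, in the units of the state.
- sense(): the state, without advancing time (a new reading comes with each control period).
- snapshot(name): name is "scene" or "top"; returns a dict with "pixels" (420x560x3 uint8, red, green, blue), "intrinsics" (3x3 intrinsics, pixels), "R" (3x3) and "t" (3): a world point X has camera coordinates R X + t. Camera axes: x right, y down, z forward; pixel columns grow to the right and rows downward; lengths in m; the calibration is good to about 2 mm. A picture is of the moment at which its call begins. There is no depth.
- job_done(): hands the job in, once; it reports no verdict.
The state is a dict: "t": time; "qpos": joint angles; "joint_velocities": joint speeds; "effort": joint torques, N m; "position": TCP position; "tool_rot": TCP orientation; "contact_force": force on the tool from outside, world axes, zero at the start; "wrist_torque": the same for the moment, N m; "opening": opening from 0.0 (shut) to 1.0 (fully open).
Only numpy, scipy, OpenCV 4.12 (cv2) and the standard library are available. Lean on these libraries where they do the work, as an engineer would, in place of code of your own. Each camera call takes 0.05 s, during which the arm holds its last target.

## Task

Lay the sandstone core from its wooden rest in the vee of the core holder, between ram and end stop, and let go of it. Then work the ratchet lever back and forth by its handle until the ram holds the core tight against the end stop: stop when the power stroke takes a push of about 8.5 N at the handle, because at about 12 N the sandstone cracks. Let go of the lever and leave the other things on the bench alone.

Things in the scene. Friction and masses are not known exactly. Their poses are not given: they have to be found in the camera images.
- core_center (a point): centre of the sandstone core: a plain sand-coloured cylinder, 38 mm in diameter, 76 mm long, about 0.2 kg, lying level; x is its long axis. At the start it lies in the 50 mm long vee of a wooden rest (foot 90 mm square, 10 mm high), its centre 50 mm above the bench. The vee is 34 mm wide, narrower than the core: fingers can pass down on both sides.
- core: the same core as a body, same axes; its origin is on the core's surface, 19 mm from the centre, underneath at the start.
- holder: the core holder, fixed to the bench: grey bed plate 110 mm (x) by 340 mm (y) by 12 mm, grey rack box (top 109 mm high) at its -y end, end stop at its +y end. Origin on the bench at the bed's middle in x (bed from y = -180 to +160 mm). y runs along the clamped core's axis from ram to end stop, z is up, the lever stands out on the -x side.
- saddle (a point): middle of the holder's aluminium vee, 75 mm above the bench, at the height of the centre of a core lying in it. Axes as the holder's. The vee is 56 mm long (y), 34 mm wide, open above, fingers can pass down on both sides. The core lies along y; with its centre 10 mm to the -y side of this point it clears both ram and end stop at every start.
- ram: the ram: aluminium platen with a round black rubber face, 37 mm in diameter, on a steel bar out of the rack box, on the core's axis. Origin in the middle of the face, at the start 62 mm to the -y side of the saddle point; moves to +y of the holder, driven by the ratchet wheel, not back. A spring behind the platen: once the core is stopped, the platen hardly moves while its force grows.
- ways (a point): a point on the core's axis, 75 mm above the bench and 37 mm to +y of the saddle point, about where the end stop's face is. The end stop is an upright aluminium plate 56 mm wide, top 106 mm above the bench, with a round black rubber face towards the ram, clamped by hand on the bed's steel ways: its face is up to 7 mm to either side of this point along y, elsewhere each time and not measured.
- lever (a joint): angle of the ratchet lever (rad). 0: it points along -x of the holder; positive: turned counter-clockwise seen from above. Stops at -0.5 and 0.5, stays where it is left. Power stroke: towards positive (handle towards -y of the holder), the ram comes out 10 mm a rad, in notches of 0.131 rad. Swung back to negative, the pawl clicks over the teeth and the ram stays.
- pivot (a point): the lever's vertical axis of swing, at the height of its arm, 128 mm above the bench; 16 mm to -x and 147 mm to -y of the saddle point. Axes as the holder's.
- ratchet (a point): centre of the steel ratchet wheel, 48 teeth, 72 mm in diameter, on the rack box under the lever. A power stroke takes 1 to 2.5 N at the handle while the ram runs free or pushes the core along; with the core against the end stop it grows by 1 to 2 N a notch. Swinging back takes under 1.5 N. A catch holds the wheel: when the push ends, it falls back by at most one notch.
- grip (a point): middle of the lever's handle, where to hold it: upright, black plastic, 21 mm in diameter, round, free to turn about its own axis, 115 mm from the lever's axis of swing. It stands from 132 to 192 mm above the bench; this point is 170 mm above the bench.
- offcut: bystander: a sandstone offcut, a short upright disc 38 mm in diameter and 28 mm high. Leave it alone.
- jar: bystander: a white plastic jar with a black cap, 60 mm in diameter, 95 mm high. Leave it alone.
- beaker: bystander: a glass beaker, 70 mm in diameter at the rim, 85 mm high. Leave it alone.
There are look-alikes about, which are no part of the job. Leave any turquoise or yellow look-alike of the core alone.

How it is judged:
By the outcome, as a careful person would: the job done as asked, in the order asked, and still so for the second after the job is handed in, with the robot touching nothing.
It also fails if it takes over 72 s, if anything falls off the work surface, if the arm or the gripper's body presses on something with over 40 N, if the wrist force passes 120 N, or if a joint passes its speed limit or range.

## Working session

There is one attempt and no reset: what is moved stays moved. The work goes in short steps, Python scripts to look and compute and a tool call to move; the robot and the scene stay as the last step left them, time stands still between calls to the robot, and variables do not carry over. Pictures are saved under pics/ and viewed, and the job is handed in when it is done.

Besides the shell and the picture viewer there is one more tool, called after "Call:" as name([rows], argument=value, ...), one row to a line, values as JSON. play_rows: Moves the arm, as the interface text tells. Scaled input: -1 to 1 covers 25 mm each way for a shift and 0.08 rad each way for a turn. Its arguments: {"type":"object","properties":{"steps":{"type":"array"}},"required":["steps"]}

```bash
mkdir -p pics; python3 - <<'E'
from bench import sense, snapshot, nose_length
import cv2, numpy as np, pickle
s=sense(); print(s); print(nose_length if not callable(nose_length) else nose_length())
for n in ("scene","top"):
    d=snapshot(n); pickle.dump(d,open(f"{n}0.pkl","wb"))
    cv2.imwrite(f"pics/{n}0.png",cv2.resize(d["pixels"][:,:,::-1],(800,600),interpolation=cv2.INTER_CUBIC))
    print(n,d["intrinsics"],d["R"],d["t"])
E
```

```text
{'t': 0.0, 'qpos': array([-1.32760846e+00,  3.00475647e-01,  1.52161819e+00,  8.35856813e-06,
        1.32071395e+00, -6.66207692e-02]), 'joint_velocities': array([0.00223494, 0.00193618, 0.00012394, 0.00074942, 0.00202975,
       0.00059364]), 'effort': array([-1.14050450e-03, -5.43501055e+01, -3.61794233e+01, -1.16454989e-04,
        4.04663791e-03,  7.03259957e-07]), 'position': array([ 0.16761361, -0.52359156,  0.24470312]), 'tool_rot': array([ 0.1090606 , -0.10913065,  0.69906827, -0.69821189]), 'contact_force': array([ 0.16353828,  0.38851075, -0.01702637]), 'wrist_torque': array([-0.04345006,  0.02258252,  0.00647235]), 'opening': 0.9952959930696329}
0.014
scene [[465.13016535   0.         281.61626703]
 [  0.         465.13016535 213.32205993]
 [  0.           0.           1.        ]] [[ 0.17644728  0.98427992  0.00770691]
 [ 0.8016854  -0.13916267 -0.58132115]
 [-0.57111022  0.10875105 -0.81363771]] [-0.19060434 -0.35578245  1.34437204]
top [[519.15693484   0.         284.55039843]
 [  0.         519.15693484 212.48165917]
 [  0.           0.           1.        ]] [[-0.00499955 -0.99981243 -0.01871095]
 [-0.99133138  0.00741203 -0.13117605]
 [ 0.13129013  0.01789293 -0.9911825 ]] [0.12923548 0.58154288 1.08891935]
```

View pics/scene0.png

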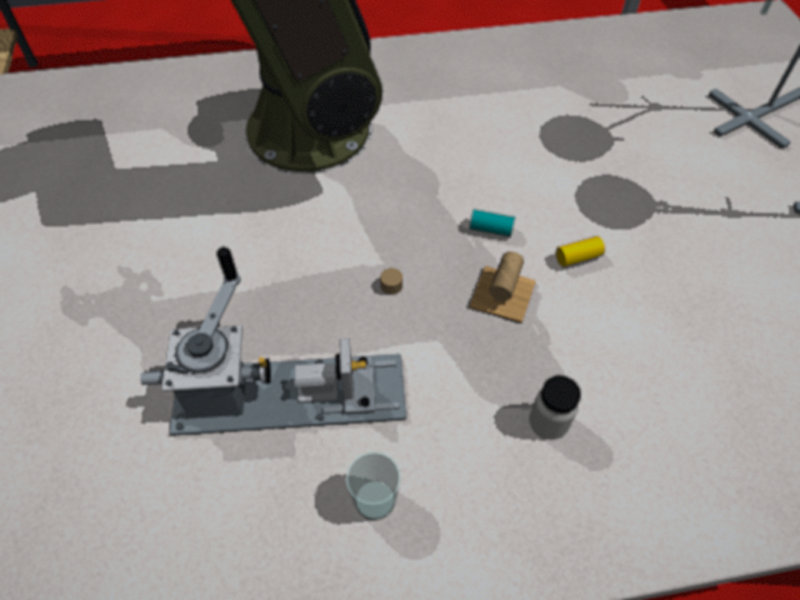

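View pics/top0.png

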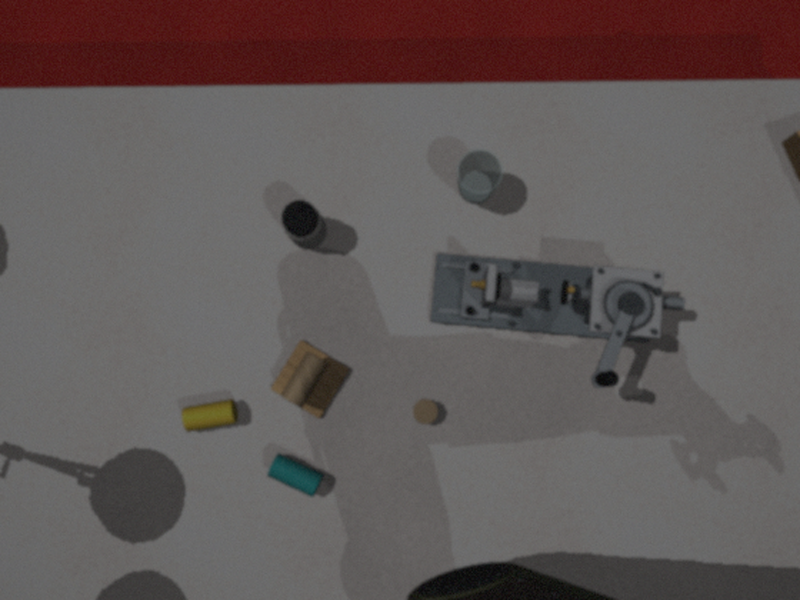

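Core candidates (800x600 pixels):
- Sand cylinder on the wooden rest: scene (508,276), top (303,377). This fits the description.
- Turquoise: scene (492,222), top (296,474).
- Yellow: scene (581,250), top (209,415).
- Offcut disc: scene (391,281), top (426,411).

The holder is at scene (290,390) and top (550,295). I'll check the choice in close crops.

```bash
cat > h.py <<'E'
import pickle,cv2,numpy as np
def crop(n,x0,y0,x1,y1,out,tag="0"):
    # coords in original px
    d=pickle.load(open(f"{n}{tag}.pkl","rb")); im=d["pixels"][y0:y1,x0:x1,::-1]
    k=min(800/(x1-x0),600/(y1-y0)); im=cv2.resize(im,None,fx=k,fy=k,interpolation=cv2.INTER_CUBIC)
    im=cv2.convertScaleAbs(im,alpha=1.5 if n=="top" else 1.1)
    cv2.imwrite(f"pics/{out}.png",im); print(out,k,im.shape)
def P(d):
    return d["intrinsics"]@np.c_[d["R"],d["t"]]
def proj(d,X):
    X=np.atleast_2d(X);q=P(d)@np.c_[X,np.ones(len(X))].T; return (q[:2]/q[2]).T
def tri(pxs):
    # dict name->(u,v) original px
    A=[]
    for n,(u,v) in pxs.items():
        M=P(pickle.load(open(f"{n}0.pkl","rb"))); A+= [u*M[2]-M[0],v*M[2]-M[1]]
        
    A=np.array(A); A/=np.linalg.norm(A[:,:3],axis=1)[:,None]
    return np.linalg.lstsq(A[:,:3],-A[:,3],rcond=None)[0]
def plane(n,u,v,z):
    M=P(pickle.load(open(f"{n}0.pkl","rb")))
    A=np.array([u*M[2]-M[0],v*M[2]-M[1]])
    return np.append(np.linalg.solve(A[:,:2],-(A[:,3]+A[:,2]*z)),z)
E
python3 -c "
from h import *
crop('scene',320,165,390,230,'c_sc'); crop('top',180,230,256,296,'c_top')
crop('scene',95,165,295,310,'h_sc'); crop('top',295,165,485,275,'h_top')"
```

```text
c_sc 9.23076923076923 (600, 646, 3)
c_top 9.090909090909092 (600, 691, 3)
h_sc 4.0 (580, 800, 3)
h_top 4.2105263157894735 (463, 800, 3)
```

View pics/c_sc.png

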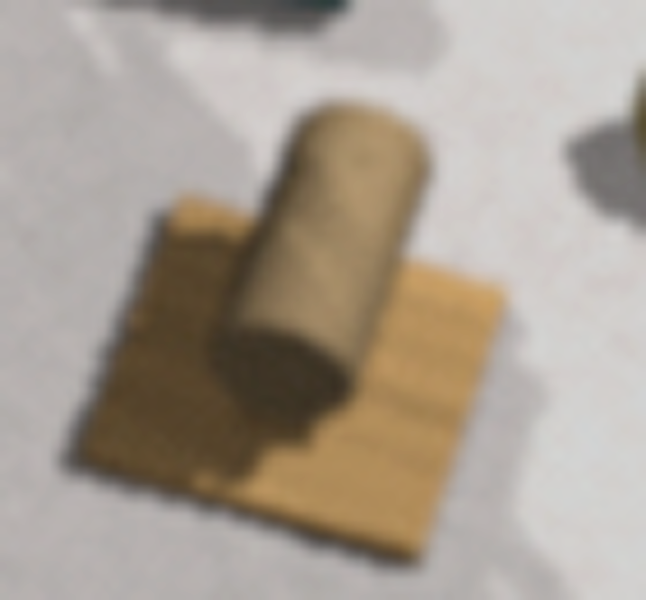

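View pics/c_top.png

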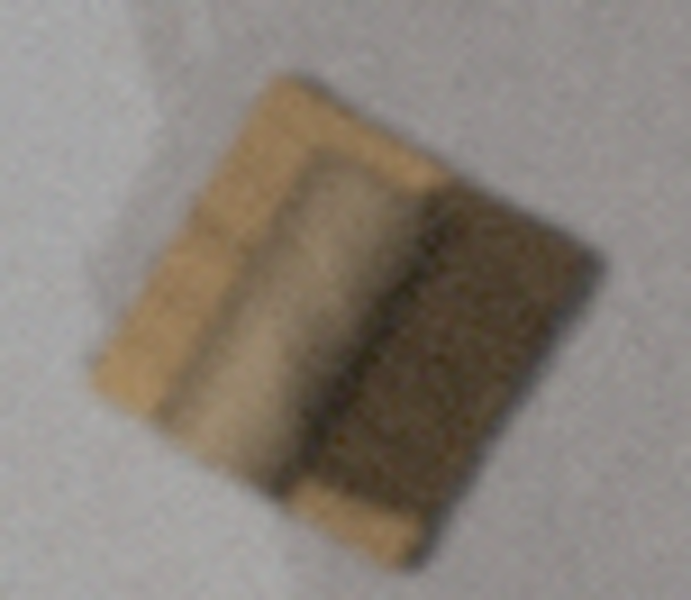

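View pics/h_sc.png

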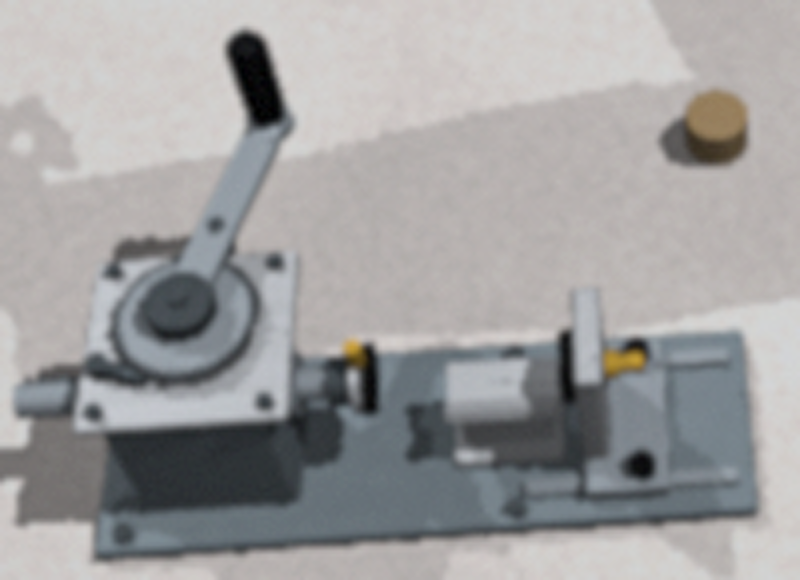

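View pics/h_top.png

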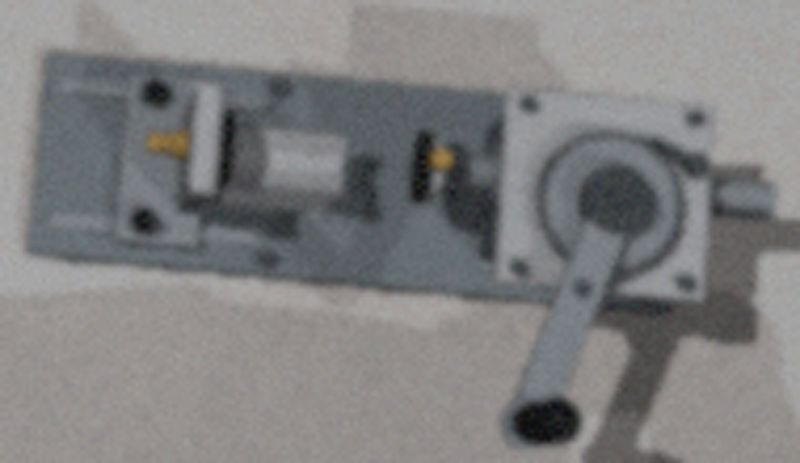

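```bash
cat > fit.py <<'E'
from h import *
from scipy.optimize import least_squares
D={n:pickle.load(open(f"{n}0.pkl","rb")) for n in("scene","top")}
def C(n,x0,y0,k,pts): return np.array([(x0+(a+.5)/k-.5,y0+(b+.5)/k-.5) for a,b in pts])
hs=lambda p:C("scene",95,165,4.0,p); ht=lambda p:C("top",295,165,4.2105,p)
obs=[("scene",hs([(743,332),(757,508),(98,546)]),[(-.055,.16,.012),(.055,.16,.012),(.055,-.18,.012)]),
     ("top",ht([(47,53),(28,250)]),[(.055,.16,.012),(-.055,.16,.012)])]
def r(p):
    o=[]; c,s=np.cos(p[2]),np.sin(p[2]); Rz=np.array([[c,-s,0],[s,c,0],[0,0,1]])
    for n,u,X in obs: o.append((proj(D[n],np.array(X)@Rz.T+[p[0],p[1],0])-u).ravel())
    return np.concatenate(o)
f=least_squares(r,[.5,-.1,0]);print("holder",f.x,"res",f.fun.round(2))
t=lambda a,b:tri({"scene":hs([a])[0],"top":ht([b])[0]})
c,s=np.cos(f.x[2]),np.sin(f.x[2]);Rz=np.array([[c,-s,0],[s,c,0],[0,0,1]])
def show(nm,X): print(nm,X.round(4),"holder fr",(Rz.T@(X-[f.x[0],f.x[1],0])).round(4))
show("cap",t((178,302),(618,198)))
show("handle top",t((246,42),(547,428)))
show("stop topplate corner -x,+y",t((600,290),(192,193)))
show("stop -x -y?",t((572,292),(214,193)))
for p in [(447,365),(530,365)]: show("vee",plane("scene",*hs([p])[0],.075))
for p in [(265,135),(345,135),(345,195),(265,195)]: show("veetop",plane("top",*ht([p])[0],.07))
show("ram face scene",plane("scene",*hs([(374,378)])[0],.075)); show("ram top",plane("top",*ht([(415,165)])[0],.075))
show("stop face scene",plane("scene",*hs([(563,365)])[0],.075)); show("stop top",plane("top",*ht([(233,150)])[0],.075))
# core
k1=600/65;k2=600/66
S=C("scene",320,165,k1,[(300,130),(215,345),(258,240),(430,165),(395,280),(355,385),(355,102),(225,375)])
T=C("top",180,230,k2,[(305,165),(235,285),(165,410),(435,205),(300,480),(345,155),(400,180),(200,445),(260,485)])
th=np.linspace(0,2*np.pi,60)
def hull(n,p):
    x,y,z,a=p; ax=np.array([np.cos(a),np.sin(a),0]);e=np.array([-np.sin(a),np.cos(a),0]);k=np.array([0,0,1])
    X=np.concatenate([np.array([x,y,z])+q*ax+.019*(np.cos(th)[:,None]*e+np.sin(th)[:,None]*k) for q in(-.038,.038)])
    return cv2.convexHull(proj(D[n],X).astype(np.float32))
def rc(p): return np.array([cv2.pointPolygonTest(hull(n,p),tuple(map(float,u)),True) for n,U in(("scene",S),("top",T)) for u in U])
x0=tri({"scene":C("",320,165,k1,[(322,265)])[0],"top":C("",180,230,k2,[(300,325)])[0]})
print("core0",x0)
g=least_squares(rc,[*x0,-.5],diff_step=1e-3,x_scale=[.01,.01,.01,.1]);print("core",g.x.round(4),g.fun.round(2))
g2=least_squares(lambda p:rc([p[0],p[1],.05,p[2]]),[*x0[:2],-.5],diff_step=1e-3);print("core z.05",g2.x.round(4),g2.fun.round(2))
def ov(n,x0,y0,x1,y1,out):
    k=min(800/(x1-x0),600/(y1-y0)); im=cv2.resize(D[n]["pixels"][y0:y1,x0:x1,::-1],None,fx=k,fy=k)
    for q,col in((g.x,(0,0,255)),([g2.x[0],g2.x[1],.05,g2.x[2]],(0,255,0))):
        h=((hull(n,q).reshape(-1,2)-[x0,y0]+.5)*k).astype(int); cv2.polylines(im,[h],True,col,1)
    return cv2.resize(im,(400,400))
cv2.imwrite("pics/ovcore.png",np.hstack([ov("scene",320,165,390,230,0),ov("top",180,230,256,296,0)]))
E
python3 fit.py
```

```text
holder [ 0.59594032 -0.07397829 -0.1110496 ] res [ 0.25 -1.32  0.22  0.09 -1.75  0.12 -0.42 -1.22 -0.9   0.42]
cap [ 0.5697 -0.1875  0.13  ] holder fr [-0.0135 -0.1158  0.13  ]
handle top [ 0.4603 -0.1388  0.1852] holder fr [-0.1276 -0.0794  0.1852]
stop topplate corner -x,+y [0.5779 0.012  0.0999] holder fr [-0.0274  0.0834  0.0999]
stop -x -y? [ 5.775e-01 -4.000e-04  1.007e-01] holder fr [-0.0265  0.0711  0.1007]
vee [ 0.5934 -0.0673  0.075 ] holder fr [-0.0032  0.0063  0.075 ]
vee [ 0.6006 -0.0262  0.075 ] holder fr [-0.0007  0.048   0.075 ]
veetop [ 0.6109 -0.0297  0.07  ] holder fr [0.01   0.0457 0.07  ]
veetop [ 0.6106 -0.0698  0.07  ] holder fr [0.0141 0.0058 0.07  ]
veetop [ 0.5801 -0.069   0.07  ] holder fr [-0.0163  0.0032  0.07  ]
veetop [ 0.5804 -0.029   0.07  ] holder fr [-0.0204  0.043   0.07  ]
ram face scene [ 0.5947 -0.104   0.075 ] holder fr [ 0.0021 -0.0299  0.075 ]
ram top [ 0.5943 -0.1034  0.075 ] holder fr [ 0.0016 -0.0294  0.075 ]
stop face scene [ 0.6035 -0.0098  0.075 ] holder fr [0.0004 0.0646 0.075 ]
stop top [ 0.6026 -0.0129  0.075 ] holder fr [-0.0001  0.0614  0.075 ]
core0 [0.46863038 0.2796233  0.04665237]
core [ 0.4705  0.2785  0.0485 -0.5253] [ 1.04  0.3   0.84  0.44  0.4   0.95 -0.21  1.77  0.48  0.54  0.88  0.19
  0.31  0.38 -0.23  0.88  0.22]
core z.05 [ 0.4705  0.2784 -0.5272] [ 1.17  0.43  0.95  0.52  0.33  0.84  0.17  1.61  0.52  0.61  0.98  0.23
  0.24  0.44 -0.18  0.88  0.23]
```

View pics/ovcore.png

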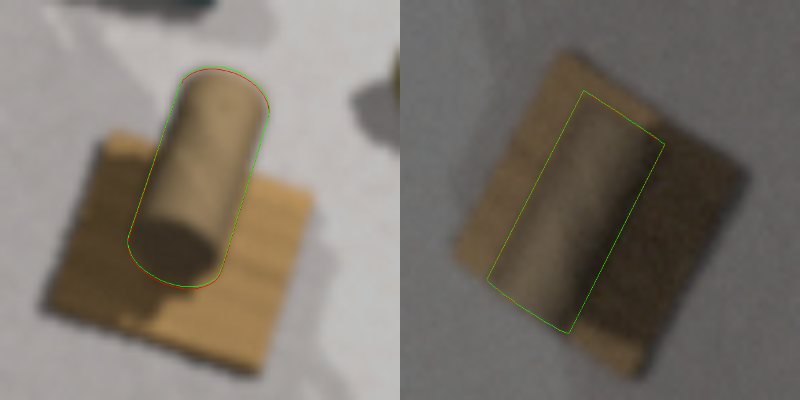

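```bash
cat >> fit.py <<'E'
print("----")
for nm,a,b in [("box -x+y",(297,255),(497,280)),("box+x+y",(290,425),(507,92)),("box+x-y",(78,430),(714,105)),("box -x-y",(103,258),(702,300))]: show(nm,t(a,b))
show("hnd top@.192",plane("top",*ht([(556,420)])[0],.192)); show("hnd sc@.192",plane("scene",*hs([(246,42)])[0],.192))
show("cap tri", t((178,302),(618,198)))
from scipy.spatial.transform import Rotation as Ro
from bench import sense
s=sense();q=s["tool_rot"];R=Ro.from_quat([q[1],q[2],q[3],q[0]]).as_matrix();print(R.round(3)); print("yaw of tool z",np.arctan2(R[1,2],R[0,2]))
E
python3 fit.py | sed -n '/----/,$p'
```

```text
----
box -x+y [ 0.5337 -0.1349  0.104 ] holder fr [-0.0551 -0.0674  0.104 ]
box+x+y [ 0.6269 -0.1438  0.0974] holder fr [ 0.0385 -0.066   0.0974]
box+x-y [ 0.6179 -0.2409  0.107 ] holder fr [ 0.0403 -0.1635  0.107 ]
box -x-y [ 0.5229 -0.2301  0.1099] holder fr [-0.0553 -0.1632  0.1099]
hnd top@.192 [ 0.4637 -0.1387  0.192 ] holder fr [-0.1243 -0.079   0.192 ]
hnd sc@.192 [ 0.4658 -0.1399  0.192 ] holder fr [-0.122 -0.08   0.192]
cap tri [ 0.5697 -0.1875  0.13  ] holder fr [-0.0135 -0.1158  0.13  ]
[[-0.952 -0.     0.305]
 [-0.305  0.001 -0.952]
 [-0.    -1.    -0.001]]
yaw of tool z -1.2610042703530606
```

```bash
cat > mv.py <<'E'
import sys,json,numpy as np
from scipy.spatial.transform import Rotation as Ro
from bench import sense
# usage: mv.py x y z yaw hand [n]  -> rows for next call(s)
def plan(tgt,yaw,hand,n=None,s=None,show=10):
    s=s or sense();q=s["tool_rot"];R=Ro.from_quat([q[1],q[2],q[3],q[0]]);p=np.array(s["position"])
    Rt=Ro.from_matrix(np.array([[-np.sin(yaw)*-1*-1,0,0]]*3)) if 0 else None
    z=np.array([np.cos(yaw),np.sin(yaw),0]);y=np.array([0,0,-1.]);x=np.cross(y,z)
    Rt=Ro.from_matrix(np.c_[x,y,z]); rv=(R.inv()*Rt).as_rotvec()
    d=np.array(tgt)-p
    m=max(int(np.ceil(max(np.linalg.norm(d)/.024,np.abs(rv).max()/.078))),1); n=max(n or m,m)
    rows=[];c=R
    for i in range(n):
        rows.append({"hand":hand,"linear":(c.inv().apply(d/n)/.025).round(2).tolist(),"dr":(rv/n/.08).round(2).tolist()}); c=c*Ro.from_rotvec(rv/n)
    print("pos",p.round(4),"n",n,"F",s["contact_force"].round(2),"t",round(s["t"],2),"open",round(s["opening"],3))
    for r in rows[:show]: print(json.dumps(r))
if __name__=="__main__":
    a=list(map(float,sys.argv[1:])); plan(a[:3],a[3],a[4],int(a[5]) if len(a)>5 else None,show=40)
E
python3 mv.py .47 .278 .2 1.045 100 40
```

```text
pos [ 0.1676 -0.5236  0.2447] n 40 F [-0.63 -0.93  0.6 ] t 0.1 open 1.0
{"hand": 100.0, "linear": [-0.53, 0.05, -0.67], "dr": [0.0, -0.72, -0.0]}
{"hand": 100.0, "linear": [-0.57, 0.05, -0.64], "dr": [0.0, -0.72, -0.0]}
{"hand": 100.0, "linear": [-0.61, 0.05, -0.61], "dr": [0.0, -0.72, -0.0]}
{"hand": 100.0, "linear": [-0.64, 0.05, -0.57], "dr": [0.0, -0.72, -0.0]}
{"hand": 100.0, "linear": [-0.67, 0.05, -0.53], "dr": [0.0, -0.72, -0.0]}
{"hand": 100.0, "linear": [-0.7, 0.05, -0.49], "dr": [0.0, -0.72, -0.0]}
{"hand": 100.0, "linear": [-0.73, 0.05, -0.45], "dr": [0.0, -0.72, -0.0]}
{"hand": 100.0, "linear": [-0.75, 0.05, -0.41], "dr": [0.0, -0.72, -0.0]}
{"hand": 100.0, "linear": [-0.78, 0.05, -0.36], "dr": [0.0, -0.72, -0.0]}
{"hand": 100.0, "linear": [-0.8, 0.05, -0.32], "dr": [0.0, -0.72, -0.0]}
{"hand": 100.0, "linear": [-0.81, 0.05, -0.27], "dr": [0.0, -0.72, -0.0]}
{"hand": 100.0, "linear": [-0.83, 0.05, -0.23], "dr": [0.0, -0.72, -0.0]}
{"hand": 100.0, "linear": [-0.84, 0.05, -0.18], "dr": [0.0, -0.72, -0.0]}
{"hand": 100.0, "linear": [-0.85, 0.05, -0.13], "dr": [0.0, -0.72, -
[... 1201 characters left out ...]
0.58, 0.04, 0.63], "dr": [0.0, -0.72, -0.0]}
{"hand": 100.0, "linear": [-0.54, 0.04, 0.66], "dr": [0.0, -0.72, -0.0]}
{"hand": 100.0, "linear": [-0.5, 0.04, 0.69], "dr": [0.0, -0.72, -0.0]}
{"hand": 100.0, "linear": [-0.46, 0.04, 0.72], "dr": [0.0, -0.72, -0.0]}
{"hand": 100.0, "linear": [-0.42, 0.04, 0.75], "dr": [0.0, -0.72, -0.0]}
{"hand": 100.0, "linear": [-0.38, 0.04, 0.77], "dr": [0.0, -0.72, -0.0]}
{"hand": 100.0, "linear": [-0.33, 0.04, 0.79], "dr": [0.0, -0.72, -0.0]}
{"hand": 100.0, "linear": [-0.28, 0.04, 0.81], "dr": [0.0, -0.72, -0.0]}
{"hand": 100.0, "linear": [-0.24, 0.04, 0.82], "dr": [0.0, -0.72, -0.0]}
{"hand": 100.0, "linear": [-0.19, 0.04, 0.84], "dr": [0.0, -0.72, -0.0]}
```

Call:
play_rows([
  {"hand": 100,"linear": [-0.53,0.05,-0.67],"dr": [0,-0.72,0]},
  {"hand": 100,"linear": [-0.57,0.05,-0.64],"dr": [0,-0.72,0]},
  {"hand": 100,"linear": [-0.61,0.05,-0.61],"dr": [0,-0.72,0]},
  {"hand": 100,"linear": [-0.64,0.05,-0.57],"dr": [0,-0.72,0]},
  {"hand": 100,"linear": [-0.67,0.05,-0.53],"dr": [0,-0.72,0]},
  {"hand": 100,"linear": [-0.7,0.05,-0.49],"dr": [0,-0.72,0]},
  {"hand": 100,"linear": [-0.73,0.05,-0.45],"dr": [0,-0.72,0]},
  {"hand": 100,"linear": [-0.75,0.05,-0.41],"dr": [0,-0.72,0]},
  {"hand": 100,"linear": [-0.78,0.05,-0.36],"dr": [0,-0.72,0]},
  {"hand": 100,"linear": [-0.8,0.05,-0.32],"dr": [0,-0.72,0]},
])

```text
t: 1.1
position: [0.2436, -0.3224, 0.2325]
tool_rot: [0.304, -0.304, 0.639, -0.638]
contact_force: [1.3, -0.6, 1.0]
opening: 1.002
```

Call:
play_rows([
  {"hand": 100,"linear": [-0.81,0.05,-0.27],"dr": [0,-0.72,0]},
  {"hand": 100,"linear": [-0.83,0.05,-0.23],"dr": [0,-0.72,0]},
  {"hand": 100,"linear": [-0.84,0.05,-0.18],"dr": [0,-0.72,0]},
  {"hand": 100,"linear": [-0.85,0.05,-0.13],"dr": [0,-0.72,0]},
  {"hand": 100,"linear": [-0.85,0.05,-0.08],"dr": [0,-0.72,0]},
  {"hand": 100,"linear": [-0.86,0.05,-0.03],"dr": [0,-0.72,0]},
  {"hand": 100,"linear": [-0.86,0.05,0.02],"dr": [0,-0.72,0]},
  {"hand": 100,"linear": [-0.85,0.05,0.07],"dr": [0,-0.72,0]},
  {"hand": 100,"linear": [-0.85,0.05,0.12],"dr": [0,-0.72,0]},
  {"hand": 100,"linear": [-0.84,0.04,0.17],"dr": [0,-0.72,0]},
])

```text
t: 2.1
position: [0.3195, -0.1219, 0.2204]
tool_rot: [0.473, -0.473, 0.526, -0.526]
contact_force: [0.4, -0.3, 0.4]
opening: 0.999
```

Call:
play_rows([
  {"hand": 100,"linear": [-0.83,0.04,0.21],"dr": [0,-0.72,0]},
  {"hand": 100,"linear": [-0.82,0.04,0.26],"dr": [0,-0.72,0]},
  {"hand": 100,"linear": [-0.8,0.04,0.31],"dr": [0,-0.72,0]},
  {"hand": 100,"linear": [-0.78,0.04,0.35],"dr": [0,-0.72,0]},
  {"hand": 100,"linear": [-0.76,0.04,0.4],"dr": [0,-0.72,0]},
  {"hand": 100,"linear": [-0.73,0.04,0.44],"dr": [0,-0.72,0]},
  {"hand": 100,"linear": [-0.71,0.04,0.48],"dr": [0,-0.72,0]},
  {"hand": 100,"linear": [-0.68,0.04,0.52],"dr": [0,-0.72,0]},
  {"hand": 100,"linear": [-0.65,0.04,0.56],"dr": [0,-0.72,0]},
  {"hand": 100,"linear": [-0.61,0.04,0.6],"dr": [0,-0.72,0]},
])

```text
t: 3.1
position: [0.3951, 0.0785, 0.2103]
tool_rot: [-0.603, 0.603, -0.37, 0.37]
contact_force: [1.2, 1.0, -0.3]
opening: 0.999
```

```bash
python3 mv.py .47 .278 .17 1.045 100 10
```

```text
pos [0.3951 0.0785 0.2103] n 10 F [ 1.16  0.98 -0.32] t 3.1 open 0.999
{"hand": 100.0, "linear": [-0.58, 0.16, 0.63], "dr": [0.0, -0.72, -0.0]}
{"hand": 100.0, "linear": [-0.54, 0.16, 0.66], "dr": [0.0, -0.72, -0.0]}
{"hand": 100.0, "linear": [-0.5, 0.16, 0.69], "dr": [0.0, -0.72, -0.0]}
{"hand": 100.0, "linear": [-0.46, 0.16, 0.72], "dr": [0.0, -0.72, -0.0]}
{"hand": 100.0, "linear": [-0.42, 0.16, 0.74], "dr": [0.0, -0.72, -0.0]}
{"hand": 100.0, "linear": [-0.37, 0.16, 0.77], "dr": [0.0, -0.72, -0.0]}
{"hand": 100.0, "linear": [-0.33, 0.16, 0.79], "dr": [0.0, -0.72, -0.0]}
{"hand": 100.0, "linear": [-0.28, 0.16, 0.8], "dr": [0.0, -0.72, -0.0]}
{"hand": 100.0, "linear": [-0.24, 0.16, 0.82], "dr": [0.0, -0.72, -0.0]}
{"hand": 100.0, "linear": [-0.19, 0.16, 0.83], "dr": [0.0, -0.72, -0.0]}
```

Call:
play_rows([
  {"hand": 100,"linear": [-0.58,0.16,0.63],"dr": [0,-0.72,0]},
  {"hand": 100,"linear": [-0.54,0.16,0.66],"dr": [0,-0.72,0]},
  {"hand": 100,"linear": [-0.5,0.16,0.69],"dr": [0,-0.72,0]},
  {"hand": 100,"linear": [-0.46,0.16,0.72],"dr": [0,-0.72,0]},
  {"hand": 100,"linear": [-0.42,0.16,0.74],"dr": [0,-0.72,0]},
  {"hand": 100,"linear": [-0.37,0.16,0.77],"dr": [0,-0.72,0]},
  {"hand": 100,"linear": [-0.33,0.16,0.79],"dr": [0,-0.72,0]},
  {"hand": 100,"linear": [-0.28,0.16,0.8],"dr": [0,-0.72,0]},
  {"hand": 100,"linear": [-0.24,0.16,0.82],"dr": [0,-0.72,0]},
  {"hand": 100,"linear": [-0.19,0.16,0.83],"dr": [0,-0.72,0]},
])

```text
t: 4.1
position: [0.4705, 0.2779, 0.17]
tool_rot: [-0.683, 0.683, -0.184, 0.183]
contact_force: [0.2, -1.1, 0.0]
opening: 0.999
```

```bash
cat > snap.py <<'E'
import sys,pickle; from bench import snapshot
from h import crop
for n in("scene","top"):
    pickle.dump(snapshot(n),open(f"{n}{sys.argv[1]}.pkl","wb"))
E
python3 mv.py .47 .278 .046 1.045 100 10; python3 snap.py 1; python3 -c "
from h import *
crop('scene',290,110,420,240,'s1','1');crop('top',150,190,290,300,'t1','1')
a=cv2.imread('pics/s1.png');b=cv2.imread('pics/t1.png');cv2.imwrite('pics/st1.png',np.hstack([cv2.resize(a,(400,400)),cv2.resize(b,(400,314)) if 0 else cv2.copyMakeBorder(cv2.resize(b,(400,314)),0,86,0,0,0)]))"
```

```text
pos [0.4705 0.2779 0.17  ] n 10 F [ 0.25 -1.11  0.04] t 4.1 open 0.999
{"hand": 100.0, "linear": [-0.0, 0.5, -0.0], "dr": [0.0, 0.0, -0.0]}
{"hand": 100.0, "linear": [-0.0, 0.5, -0.0], "dr": [0.0, 0.0, -0.0]}
{"hand": 100.0, "linear": [-0.0, 0.5, -0.0], "dr": [0.0, 0.0, -0.0]}
{"hand": 100.0, "linear": [-0.0, 0.5, -0.0], "dr": [0.0, 0.0, -0.0]}
{"hand": 100.0, "linear": [-0.0, 0.5, -0.0], "dr": [0.0, 0.0, -0.0]}
{"hand": 100.0, "linear": [-0.0, 0.5, -0.0], "dr": [0.0, 0.0, -0.0]}
{"hand": 100.0, "linear": [-0.0, 0.5, -0.0], "dr": [0.0, 0.0, -0.0]}
{"hand": 100.0, "linear": [-0.0, 0.5, -0.0], "dr": [0.0, 0.0, -0.0]}
{"hand": 100.0, "linear": [-0.0, 0.5, -0.0], "dr": [0.0, 0.0, -0.0]}
{"hand": 100.0, "linear": [-0.0, 0.5, -0.0], "dr": [0.0, 0.0, -0.0]}
s1 4.615384615384615 (600, 600, 3)
t1 5.454545454545454 (600, 764, 3)
```

View pics/st1.png

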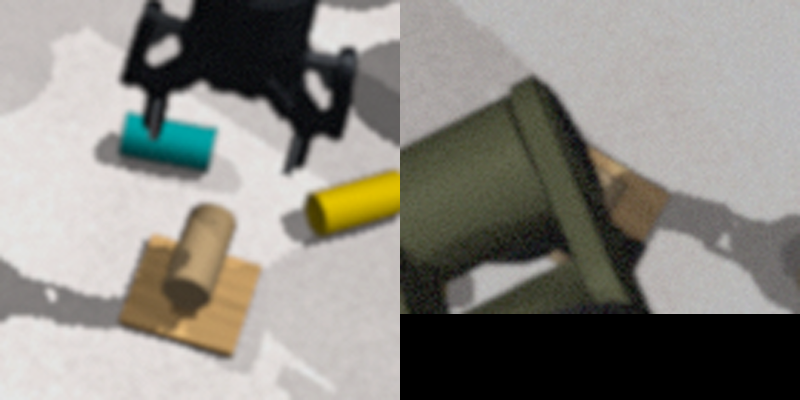

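Both crops show the gripper centred over the core (crop pixel (200,260)). The fingertips at (152,135) and (290,170) straddle it, and the turquoise and yellow cylinders are clear. Going down.

Call:
play_rows([
  {"hand": 100,"linear": [0,0.5,0],"dr": [0,0,0]},
  {"hand": 100,"linear": [0,0.5,0],"dr": [0,0,0]},
  {"hand": 100,"linear": [0,0.5,0],"dr": [0,0,0]},
  {"hand": 100,"linear": [0,0.5,0],"dr": [0,0,0]},
  {"hand": 100,"linear": [0,0.5,0],"dr": [0,0,0]},
  {"hand": 100,"linear": [0,0.5,0],"dr": [0,0,0]},
  {"hand": 100,"linear": [0,0.5,0],"dr": [0,0,0]},
  {"hand": 100,"linear": [0,0.5,0],"dr": [0,0,0]},
  {"hand": 100,"linear": [0,0.5,0],"dr": [0,0,0]},
  {"hand": 100,"linear": [0,0.4,0],"dr": [0,0,0]},
])

```text
t: 5.2
position: [0.4702, 0.277, 0.0468]
tool_rot: [-0.683, 0.683, -0.185, 0.184]
contact_force: [1.5, 0.3, 0.5]
opening: 0.998
```

Call:
play_rows([
  {"hand": 60,"linear": [0,0,0],"dr": [0,0,0]},
  {"hand": 50,"linear": [0,0,0],"dr": [0,0,0]},
  {"hand": 40,"linear": [0,0,0],"dr": [0,0,0]},
  {"hand": 20,"linear": [0,0,0],"dr": [0,0,0]},
  {"hand": 0,"linear": [0,0,0],"dr": [0,0,0]},
  {"hand": 0,"linear": [0,0,0],"dr": [0,0,0]},
  {"hand": 0,"linear": [0,0,0],"dr": [0,0,0]},
  {"hand": 0,"linear": [0,0,0],"dr": [0,0,0]},
  {"hand": 0,"linear": [0,0,0],"dr": [0,0,0]},
  {"hand": 0,"linear": [0,0,0],"dr": [0,0,0]},
])

```text
t: 6.2
position: [0.4713, 0.2778, 0.0492]
tool_rot: [0.684, -0.682, 0.184, -0.185]
contact_force: [2.7, 4.7, 2.4]
opening: 0.425
```

```bash
python3 snap.py 2; python3 -c "
from h import *
crop('scene',310,130,400,220,'s2','2')"; python3 mv.py .5 .17 .17 .6 0 10
```

```text
s2 6.666666666666667 (600, 600, 3)
pos [0.4713 0.2779 0.0492] n 10 F [3.33 5.07 2.92] t 6.3 open 0.425
{"hand": 0.0, "linear": [0.32, -0.48, -0.31], "dr": [-0.0, 0.55, 0.0]}
{"hand": 0.0, "linear": [0.33, -0.48, -0.3], "dr": [-0.0, 0.55, 0.0]}
{"hand": 0.0, "linear": [0.34, -0.48, -0.28], "dr": [-0.0, 0.55, 0.0]}
{"hand": 0.0, "linear": [0.36, -0.48, -0.27], "dr": [-0.0, 0.55, 0.0]}
{"hand": 0.0, "linear": [0.37, -0.48, -0.25], "dr": [-0.0, 0.55, 0.0]}
{"hand": 0.0, "linear": [0.38, -0.48, -0.24], "dr": [-0.0, 0.55, 0.0]}
{"hand": 0.0, "linear": [0.39, -0.48, -0.22], "dr": [-0.0, 0.55, 0.0]}
{"hand": 0.0, "linear": [0.4, -0.48, -0.2], "dr": [-0.0, 0.55, 0.0]}
{"hand": 0.0, "linear": [0.41, -0.48, -0.19], "dr": [-0.0, 0.55, 0.0]}
{"hand": 0.0, "linear": [0.41, -0.48, -0.17], "dr": [-0.0, 0.55, 0.0]}
```

View pics/s2.png

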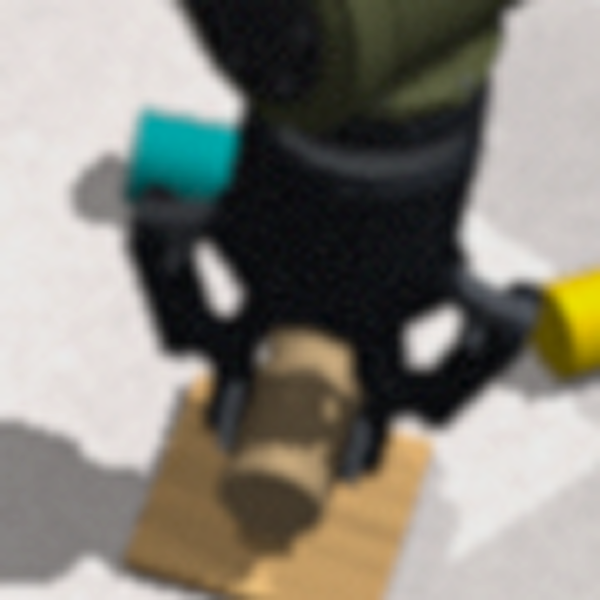

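Core gripped: opening 0.425 is about 36 mm, and the pads sit mid-length on it at crop pixel (290,420). Lifting straight up.

Call:
play_rows([
  {"hand": 0,"linear": [0,-0.3,0],"dr": [0,0,0]},
  {"hand": 0,"linear": [0,-0.5,0],"dr": [0,0,0]},
  {"hand": 0,"linear": [0,-0.7,0],"dr": [0,0,0]},
  {"hand": 0,"linear": [0,-0.7,0],"dr": [0,0,0]},
  {"hand": 0,"linear": [0,-0.7,0],"dr": [0,0,0]},
  {"hand": 0,"linear": [0,-0.7,0],"dr": [0,0,0]},
  {"hand": 0,"linear": [0,-0.7,0],"dr": [0,0,0]},
  {"hand": 0,"linear": [0,-0.7,0],"dr": [0,0,0]},
  {"hand": 0,"linear": [0,-0.5,0],"dr": [0,0,0]},
  {"hand": 0,"linear": [0,-0.3,0],"dr": [0,0,0]},
])

```text
t: 7.3
position: [0.4705, 0.2771, 0.1946]
tool_rot: [0.683, -0.682, 0.184, -0.185]
contact_force: [0.3, 0.2, -2.1]
opening: 0.422
```

```bash
python3 mv.py .600 -.056 .19 -.111 0 20
```

```text
pos [0.4705 0.2771 0.1946] n 20 F [ 0.33  0.21 -2.09] t 7.3 open 0.422
{"hand": 0.0, "linear": [0.56, 0.01, -0.45], "dr": [-0.0, 0.72, 0.0]}
{"hand": 0.0, "linear": [0.58, 0.01, -0.41], "dr": [-0.0, 0.72, 0.0]}
{"hand": 0.0, "linear": [0.61, 0.01, -0.38], "dr": [-0.0, 0.72, 0.0]}
{"hand": 0.0, "linear": [0.63, 0.01, -0.34], "dr": [-0.0, 0.72, 0.0]}
{"hand": 0.0, "linear": [0.65, 0.01, -0.31], "dr": [-0.0, 0.72, 0.0]}
{"hand": 0.0, "linear": [0.66, 0.01, -0.27], "dr": [-0.0, 0.72, 0.0]}
{"hand": 0.0, "linear": [0.68, 0.01, -0.23], "dr": [-0.0, 0.72, 0.0]}
{"hand": 0.0, "linear": [0.69, 0.01, -0.19], "dr": [-0.0, 0.72, 0.0]}
{"hand": 0.0, "linear": [0.7, 0.01, -0.15], "dr": [-0.0, 0.72, 0.0]}
{"hand": 0.0, "linear": [0.71, 0.01, -0.11], "dr": [-0.0, 0.72, 0.0]}
{"hand": 0.0, "linear": [0.71, 0.01, -0.07], "dr": [-0.0, 0.72, 0.0]}
{"hand": 0.0, "linear": [0.71, 0.01, -0.03], "dr": [-0.0, 0.72, 0.0]}
{"hand": 0.0, "linear": [0.71, 0.01, 0.01], "dr": [-0.0, 0.72, 0.0]}
{"hand": 0.0, "linear": [0.71, 0.01, 0.06], "dr": [-0.0, 0.72, 0.0]}
{"hand": 0.0, "linear": [0.71, 0.01, 0.1], "dr": [-0.0, 0.72, 0.0]}
{"hand": 0.0, "linear": [0.7, 0.01, 0.14], "dr": [-0.0, 0.72, 0.0]}
{"hand": 0.0, "linear": [0.69, 0.01, 0.18], "dr": [-0.0, 0.72, 0.0]}
{"hand": 0.0, "linear": [0.68, 0.01, 0.22], "dr": [-0.0, 0.72, 0.0]}
{"hand": 0.0, "linear": [0.67, 0.01, 0.26], "dr": [-0.0, 0.72, 0.0]}
{"hand": 0.0, "linear": [0.65, 0.01, 0.29], "dr": [-0.0, 0.72, 0.0]}
```

Call:
play_rows([
  {"hand": 0,"linear": [0.56,0.01,-0.45],"dr": [0,0.72,0]},
  {"hand": 0,"linear": [0.58,0.01,-0.41],"dr": [0,0.72,0]},
  {"hand": 0,"linear": [0.61,0.01,-0.38],"dr": [0,0.72,0]},
  {"hand": 0,"linear": [0.63,0.01,-0.34],"dr": [0,0.72,0]},
  {"hand": 0,"linear": [0.65,0.01,-0.31],"dr": [0,0.72,0]},
  {"hand": 0,"linear": [0.66,0.01,-0.27],"dr": [0,0.72,0]},
  {"hand": 0,"linear": [0.68,0.01,-0.23],"dr": [0,0.72,0]},
  {"hand": 0,"linear": [0.69,0.01,-0.19],"dr": [0,0.72,0]},
  {"hand": 0,"linear": [0.7,0.01,-0.15],"dr": [0,0.72,0]},
  {"hand": 0,"linear": [0.71,0.01,-0.11],"dr": [0,0.72,0]},
])

```text
t: 8.3
position: [0.5351, 0.1093, 0.1903]
tool_rot: [-0.601, 0.602, -0.372, 0.371]
contact_force: [-0.2, -0.2, -2.4]
opening: 0.424
```

Call:
play_rows([
  {"hand": 0,"linear": [0.71,0.01,-0.07],"dr": [0,0.72,0]},
  {"hand": 0,"linear": [0.71,0.01,-0.03],"dr": [0,0.72,0]},
  {"hand": 0,"linear": [0.71,0.01,0.01],"dr": [0,0.72,0]},
  {"hand": 0,"linear": [0.71,0.01,0.06],"dr": [0,0.72,0]},
  {"hand": 0,"linear": [0.71,0.01,0.1],"dr": [0,0.72,0]},
  {"hand": 0,"linear": [0.7,0.01,0.14],"dr": [0,0.72,0]},
  {"hand": 0,"linear": [0.69,0.01,0.18],"dr": [0,0.72,0]},
  {"hand": 0,"linear": [0.68,0.01,0.22],"dr": [0,0.72,0]},
  {"hand": 0,"linear": [0.67,0.01,0.26],"dr": [0,0.72,0]},
  {"hand": 0,"linear": [0.65,0.01,0.29],"dr": [0,0.72,0]},
])

```text
t: 9.3
position: [0.6006, -0.0575, 0.1879]
tool_rot: [0.471, -0.471, 0.528, -0.528]
contact_force: [0.6, -0.4, -2.7]
opening: 0.42
```

```bash
python3 mv.py .600 -.056 .105 -.111 0 10|head -3
```

```text
pos [ 0.6006 -0.0575  0.1879] n 10 F [ 0.59 -0.41 -2.73] t 9.3 open 0.42
{"hand": 0.0, "linear": [-0.01, 0.33, -0.0], "dr": [0.0, -0.0, -0.0]}
{"hand": 0.0, "linear": [-0.01, 0.33, -0.0], "dr": [0.0, -0.0, -0.0]}
```

Call:
play_rows([
  {"hand": 0,"linear": [0,0.33,0],"dr": [0,0,0]},
  {"hand": 0,"linear": [0,0.33,0],"dr": [0,0,0]},
  {"hand": 0,"linear": [0,0.33,0],"dr": [0,0,0]},
  {"hand": 0,"linear": [0,0.33,0],"dr": [0,0,0]},
  {"hand": 0,"linear": [0,0.33,0],"dr": [0,0,0]},
  {"hand": 0,"linear": [0,0.33,0],"dr": [0,0,0]},
  {"hand": 0,"linear": [0,0.33,0],"dr": [0,0,0]},
  {"hand": 0,"linear": [0,0.33,0],"dr": [0,0,0]},
  {"hand": 0,"linear": [0,0.33,0],"dr": [0,0,0]},
  {"hand": 0,"linear": [0,0.33,0],"dr": [0,0,0]},
])

```text
t: 10.3
position: [0.6002, -0.056, 0.1048]
tool_rot: [0.472, -0.472, 0.526, -0.526]
contact_force: [0.3, 0.3, -2.0]
opening: 0.427
```

```bash
python3 snap.py 3; python3 mv.py .600 -.056 .105 -.111 0 10|head -2; python3 -c "
from h import *
crop('scene',130,170,290,290,'s3','3');crop('top',295,165,485,275,'t3','3')"
```

```text
pos [ 0.5997 -0.056   0.1041] n 10 F [ 0.14 -0.63 -1.71] t 10.4 open 0.426
{"hand": 0.0, "linear": [0.0, -0.0, 0.0], "dr": [0.0, 0.0, -0.0]}
s3 5.0 (600, 800, 3)
t3 4.2105263157894735 (463, 800, 3)
```

View pics/s3.png

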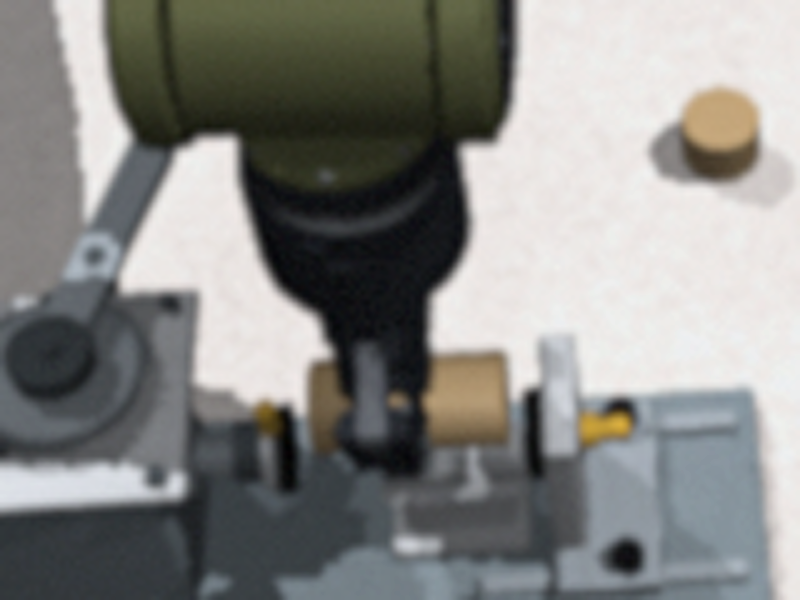

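View pics/t3.png

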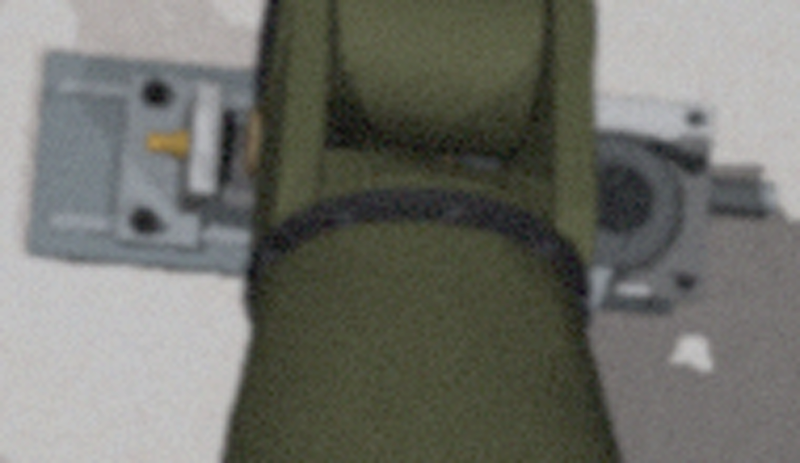

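```bash
cat > ov.py <<'E'
from h import *
d=pickle.load(open("scene3.pkl","rb"));x0,y0,k=130,170,5.0
hp=np.array([.5959,-.0740]);a=-.111;c,s=np.cos(a),np.sin(a);Rz=np.array([[c,-s,0],[s,c,0],[0,0,1]])
im=cv2.resize(d["pixels"][170:290,130:290,::-1],(800,600),interpolation=cv2.INTER_CUBIC)
th=np.linspace(0,2*np.pi,40)
def H(X): return np.array(X)@Rz.T+[*hp,0]
def draw(X,col): cv2.polylines(im,[((proj(d,X)-[x0,y0]+.5)*k).astype(int)],True,col,1)
sx,sy=.002,.032
circ=lambda y,r,z:[(sx+r*np.cos(t),y,z+r*np.sin(t)) for t in th]
draw(H(circ(sy-.062,.0185,.075)),(0,0,255)); draw(H(circ(.063,.0185,.075)),(0,0,255))
for e in(-.038,.038): 
    draw(H([(x,y,z) for x,y,z in circ(.018+e,.019,.106)]),(0,255,0))
    draw(H([(x,y,z) for x,y,z in circ(.018+e,.019,.075)]),(255,0,255))
z=.062
draw(H([(sx+.017,sy-.028,z),(sx+.017,sy+.028,z),(sx-.017,sy+.028,z),(sx-.017,sy-.028,z)]),(255,0,0))
draw(H([(sx-.028,.063,.106),(sx+.028,.063,.106)]),(0,255,255))
draw(H([(-.055,-.18,.012),(.055,-.18,.012),(.055,.16,.012),(-.055,.16,.012)]),(0,255,255))
cv2.imwrite("pics/ov3.png",im)
E
python3 ov.py
```

```text
(no output)
```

View pics/ov3.png

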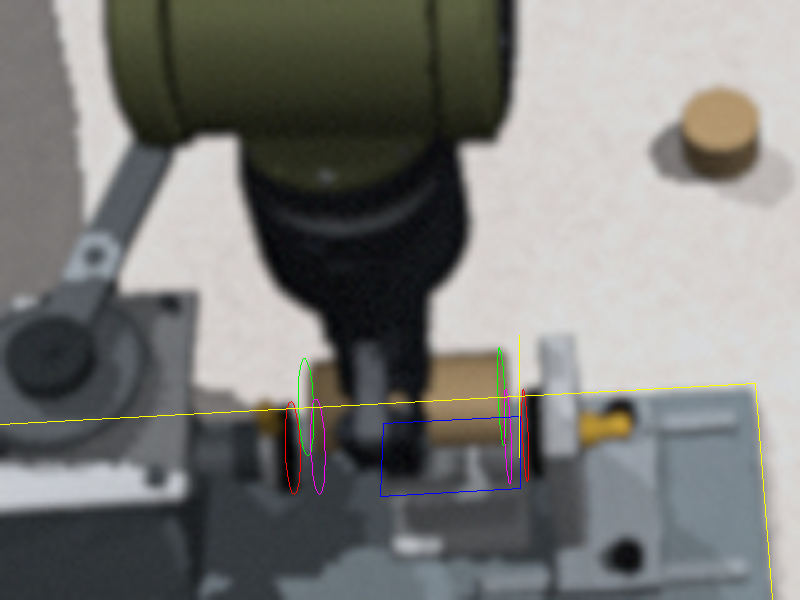

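The scene picture shows the core (crop columns 310–508) between the ram face (about 296) and the stop face (about 530), over the vee. Carried down to vee height, that leaves gaps of roughly 10 mm and 4.5 mm. Lowering.

Call:
play_rows([
  {"hand": 0,"linear": [0,0.13,0],"dr": [0,0,0]},
  {"hand": 0,"linear": [0,0.13,0],"dr": [0,0,0]},
  {"hand": 0,"linear": [0,0.13,0],"dr": [0,0,0]},
  {"hand": 0,"linear": [0,0.13,0],"dr": [0,0,0]},
  {"hand": 0,"linear": [0,0.13,0],"dr": [0,0,0]},
  {"hand": 0,"linear": [0,0.13,0],"dr": [0,0,0]},
  {"hand": 0,"linear": [0,0.13,0],"dr": [0,0,0]},
  {"hand": 0,"linear": [0,0.13,0],"dr": [0,0,0]},
  {"hand": 0,"linear": [0,0,0],"dr": [0,0,0]},
  {"hand": 0,"linear": [0,0,0],"dr": [0,0,0]},
])

```text
t: 11.4
position: [0.6002, -0.056, 0.0795]
tool_rot: [0.472, -0.472, 0.527, -0.526]
contact_force: [0.7, -0.6, -2.1]
opening: 0.423
```

Call:
play_rows([
  {"hand": 0,"linear": [0,0.04,0],"dr": [0,0,0]},
  {"hand": 0,"linear": [0,0.04,0],"dr": [0,0,0]},
  {"hand": 0,"linear": [0,0.04,0],"dr": [0,0,0]},
  {"hand": 0,"linear": [0,0.04,0],"dr": [0,0,0]},
  {"hand": 0,"linear": [0,0.04,0],"dr": [0,0,0]},
  {"hand": 0,"linear": [0,0.0,0],"dr": [0,0,0]},
  {"hand": 0,"linear": [0,0.0,0],"dr": [0,0,0]},
  {"hand": 0,"linear": [0,0,0],"dr": [0,0,0]},
  {"hand": 0,"linear": [0,0,0],"dr": [0,0,0]},
  {"hand": 0,"linear": [0,0,0],"dr": [0,0,0]},
])

```text
t: 12.4
position: [0.6002, -0.0561, 0.0747]
tool_rot: [-0.472, 0.472, -0.526, 0.527]
contact_force: [-3.2, -0.4, 4.0]
opening: 0.429
```

Call:
play_rows([
  {"hand": 45,"linear": [0,0,0],"dr": [0,0,0]},
  {"hand": 48,"linear": [0,0,0],"dr": [0,0,0]},
  {"hand": 52,"linear": [0,0,0],"dr": [0,0,0]},
  {"hand": 56,"linear": [0,0,0],"dr": [0,0,0]},
  {"hand": 60,"linear": [0,0,0],"dr": [0,0,0]},
  {"hand": 65,"linear": [0,0,0],"dr": [0,0,0]},
  {"hand": 70,"linear": [0,0,0],"dr": [0,0,0]},
  {"hand": 75,"linear": [0,0,0],"dr": [0,0,0]},
  {"hand": 75,"linear": [0,0,0],"dr": [0,0,0]},
  {"hand": 75,"linear": [0,0,0],"dr": [0,0,0]},
])

```text
t: 13.4
position: [0.6002, -0.056, 0.0745]
tool_rot: [0.472, -0.472, 0.527, -0.526]
contact_force: [-0.6, 0.2, -0.8]
opening: 0.751
```

Call:
play_rows([
  {"hand": 75,"linear": [0,-0.3,0],"dr": [0,0,0]},
  {"hand": 75,"linear": [0,-0.6,0],"dr": [0,0,0]},
  {"hand": 75,"linear": [0,-0.8,0],"dr": [0,0,0]},
  {"hand": 75,"linear": [0,-0.9,0],"dr": [0,0,0]},
  {"hand": 75,"linear": [0,-0.9,0],"dr": [0,0,0]},
  {"hand": 75,"linear": [0,-0.9,0],"dr": [0,0,0]},
  {"hand": 75,"linear": [0,-0.9,0],"dr": [0,0,0]},
  {"hand": 75,"linear": [0,-0.9,0],"dr": [0,0,0]},
  {"hand": 75,"linear": [0,-0.7,0],"dr": [0,0,0]},
  {"hand": 75,"linear": [0,-0.3,0],"dr": [0,0,0]},
])

```text
t: 14.4
position: [0.6005, -0.0561, 0.2577]
tool_rot: [-0.473, 0.471, -0.525, 0.528]
contact_force: [0.1, -1.0, -0.2]
opening: 0.75
```

```bash
python3 snap.py 4; python3 mv.py .464 -.139 .26 1.15 75 20|head -1; python3 -c "
from h import *
crop('scene',95,165,295,310,'s4','4');crop('top',295,165,485,275,'t4','4')"
```

```text
pos [ 0.6004 -0.056   0.2561] n 20 F [ 0.47  0.34 -0.38] t 14.5 open 0.749
s4 4.0 (580, 800, 3)
t4 4.2105263157894735 (463, 800, 3)
```

View pics/s4.png

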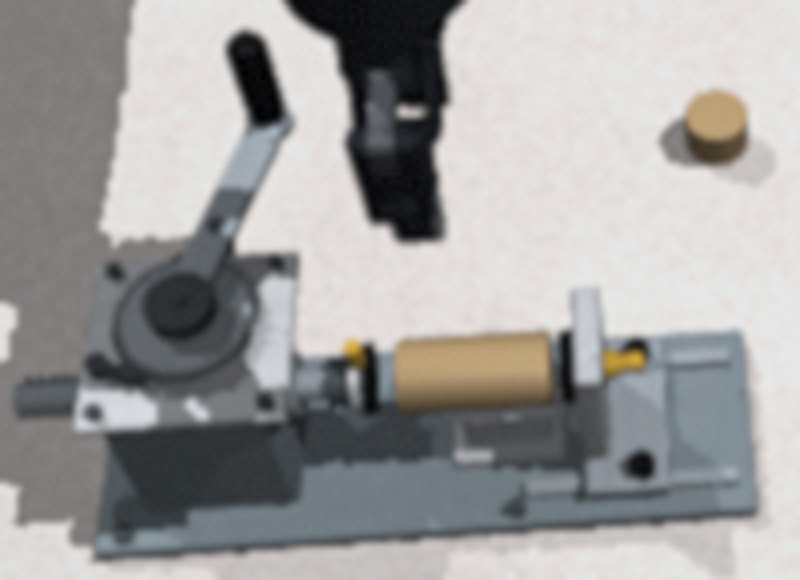

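View pics/t4.png

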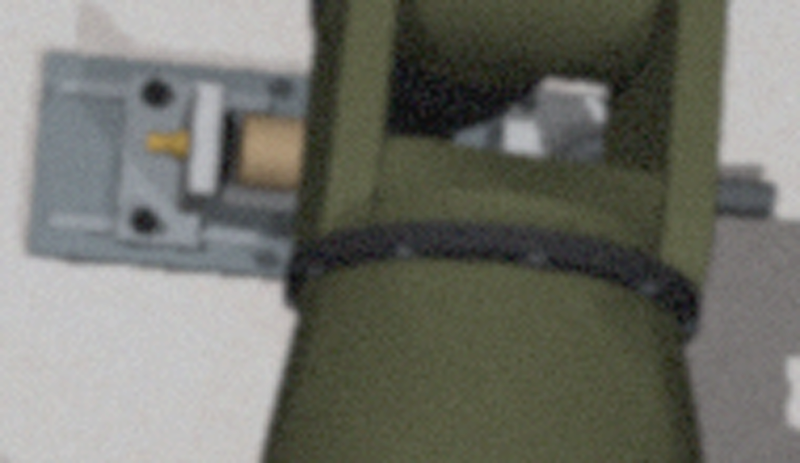

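The core is level in the vee (scene crop columns 398–552), about 11 mm from the ram face (376) and 4 mm from the stop face (560). Next, the lever handle.

```bash
python3 mv.py .4646 -.139 .24 1.145 65 20
```

```text
pos [ 0.6004 -0.056   0.2561] n 20 F [ 0.47  0.34 -0.38] t 14.5 open 0.749
{"hand": 65.0, "linear": [0.19, 0.03, -0.25], "dr": [-0.0, -0.78, 0.0]}
{"hand": 65.0, "linear": [0.18, 0.03, -0.26], "dr": [-0.0, -0.78, 0.0]}
{"hand": 65.0, "linear": [0.16, 0.03, -0.27], "dr": [-0.0, -0.78, 0.0]}
{"hand": 65.0, "linear": [0.14, 0.03, -0.28], "dr": [-0.0, -0.78, 0.0]}
{"hand": 65.0, "linear": [0.13, 0.03, -0.29], "dr": [-0.0, -0.78, 0.0]}
{"hand": 65.0, "linear": [0.11, 0.03, -0.3], "dr": [-0.0, -0.78, 0.0]}
{"hand": 65.0, "linear": [0.09, 0.03, -0.31], "dr": [-0.0, -0.78, 0.0]}
{"hand": 65.0, "linear": [0.07, 0.03, -0.31], "dr": [-0.0, -0.78, 0.0]}
{"hand": 65.0, "linear": [0.05, 0.03, -0.31], "dr": [-0.0, -0.78, 0.0]}
{"hand": 65.0, "linear": [0.03, 0.03, -0.32], "dr": [-0.0, -0.78, 0.0]}
{"hand": 65.0, "linear": [0.01, 0.03, -0.32], "dr": [-0.0, -0.78, 0.0]}
{"hand": 65.0, "linear": [-0.01, 0.03, -0.32], "dr": [-0.0, -0.78, 0.0]}
{"hand": 65.0, "linear": [-0.03, 0.03, -0.32], "dr": [-0.0, -0.78, 0.0]}
{"hand": 65.0, "linear": [-0.05, 0.03, -0.31], "dr": [-0.0, -0.78, 0.0]}
{"hand": 65.0, "linear": [-0.07, 0.03, -0.31], "dr": [-0.0, -0.78, 0.0]}
{"hand": 65.0, "linear": [-0.09, 0.03, -0.31], "dr": [-0.0, -0.78, 0.0]}
{"hand": 65.0, "linear": [-0.11, 0.03, -0.3], "dr": [-0.0, -0.78, 0.0]}
{"hand": 65.0, "linear": [-0.13, 0.03, -0.29], "dr": [-0.0, -0.78, 0.0]}
{"hand": 65.0, "linear": [-0.14, 0.03, -0.28], "dr": [-0.0, -0.78, 0.0]}
{"hand": 65.0, "linear": [-0.16, 0.03, -0.27], "dr": [-0.0, -0.78, 0.0]}
```

Call:
play_rows([
  {"hand": 65,"linear": [0.19,0.03,-0.25],"dr": [0,-0.78,0]},
  {"hand": 65,"linear": [0.18,0.03,-0.26],"dr": [0,-0.78,0]},
  {"hand": 65,"linear": [0.16,0.03,-0.27],"dr": [0,-0.78,0]},
  {"hand": 65,"linear": [0.14,0.03,-0.28],"dr": [0,-0.78,0]},
  {"hand": 65,"linear": [0.13,0.03,-0.29],"dr": [0,-0.78,0]},
  {"hand": 65,"linear": [0.11,0.03,-0.3],"dr": [0,-0.78,0]},
  {"hand": 65,"linear": [0.09,0.03,-0.31],"dr": [0,-0.78,0]},
  {"hand": 65,"linear": [0.07,0.03,-0.31],"dr": [0,-0.78,0]},
  {"hand": 65,"linear": [0.05,0.03,-0.31],"dr": [0,-0.78,0]},
  {"hand": 65,"linear": [0.03,0.03,-0.32],"dr": [0,-0.78,0]},
])

```text
t: 15.5
position: [0.532, -0.0976, 0.2461]
tool_rot: [-0.611, 0.611, -0.356, 0.355]
contact_force: [0.0, 0.2, -0.0]
opening: 0.65
```

Call:
play_rows([
  {"hand": 65,"linear": [0.01,0.03,-0.32],"dr": [0,-0.78,0]},
  {"hand": 65,"linear": [-0.01,0.03,-0.32],"dr": [0,-0.78,0]},
  {"hand": 65,"linear": [-0.03,0.03,-0.32],"dr": [0,-0.78,0]},
  {"hand": 65,"linear": [-0.05,0.03,-0.31],"dr": [0,-0.78,0]},
  {"hand": 65,"linear": [-0.07,0.03,-0.31],"dr": [0,-0.78,0]},
  {"hand": 65,"linear": [-0.09,0.03,-0.31],"dr": [0,-0.78,0]},
  {"hand": 65,"linear": [-0.11,0.03,-0.3],"dr": [0,-0.78,0]},
  {"hand": 65,"linear": [-0.13,0.03,-0.29],"dr": [0,-0.78,0]},
  {"hand": 65,"linear": [-0.14,0.03,-0.28],"dr": [0,-0.78,0]},
  {"hand": 65,"linear": [-0.16,0.03,-0.27],"dr": [0,-0.78,0]},
])

```text
t: 16.5
position: [0.4639, -0.1386, 0.2387]
tool_rot: [0.691, -0.691, 0.151, -0.15]
contact_force: [-0.1, -0.6, 0.4]
opening: 0.654
```

```bash
python3 snap.py 5; python3 mv.py .4646 -.139 .165 1.145 65 10|head -2; python3 -c "
from h import *
crop('scene',100,110,260,230,'s5','5');crop('top',380,200,500,290,'t5','5')"
```

```text
pos [ 0.4638 -0.1387  0.2388] n 10 F [-0.52  0.21 -0.66] t 16.6 open 0.654
{"hand": 65.0, "linear": [0.0, 0.3, 0.0], "dr": [0.0, -0.01, -0.0]}
s5 5.0 (600, 800, 3)
t5 6.666666666666667 (600, 800, 3)
```

View pics/s5.png

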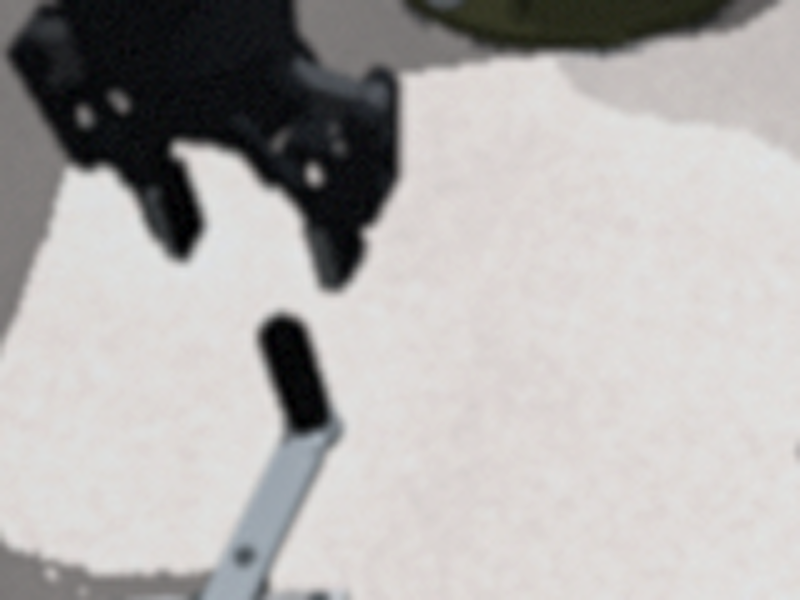

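Call:
play_rows([
  {"hand": 65,"linear": [0,0.3,0],"dr": [0,0,0]},
  {"hand": 65,"linear": [0,0.3,0],"dr": [0,0,0]},
  {"hand": 65,"linear": [0,0.3,0],"dr": [0,0,0]},
  {"hand": 65,"linear": [0,0.3,0],"dr": [0,0,0]},
  {"hand": 65,"linear": [0,0.3,0],"dr": [0,0,0]},
  {"hand": 65,"linear": [0,0.3,0],"dr": [0,0,0]},
  {"hand": 65,"linear": [0,0.3,0],"dr": [0,0,0]},
  {"hand": 65,"linear": [0,0.3,0],"dr": [0,0,0]},
  {"hand": 65,"linear": [0,0.3,0],"dr": [0,0,0]},
  {"hand": 65,"linear": [0,0.3,0],"dr": [0,0,0]},
])

```text
t: 17.6
position: [0.4646, -0.1386, 0.1639]
tool_rot: [-0.691, 0.691, -0.151, 0.151]
contact_force: [1.0, -1.0, 0.3]
opening: 0.649
```

```bash
python3 snap.py 6; python3 -c "
from h import *
crop('scene',100,120,220,210,'s6','6')"
```

```text
s6 6.666666666666667 (600, 800, 3)
```

View pics/s6.png

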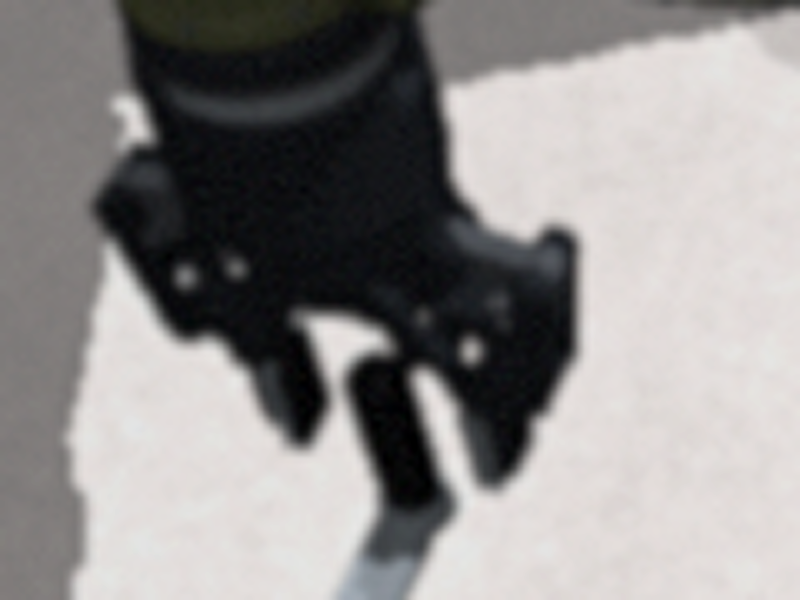

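The handle (crop about (400,440)) stands midway between the fingertips at (300,445) and (495,488). I'll close to a loose cage and swing back towards -0.5.

Call:
play_rows([
  {"hand": 50,"linear": [0,0,0],"dr": [0,0,0]},
  {"hand": 40,"linear": [0,0,0],"dr": [0,0,0]},
  {"hand": 33,"linear": [0,0,0],"dr": [0,0,0]},
  {"hand": 33,"linear": [0,0,0],"dr": [0,0,0]},
  {"hand": 33,"linear": [0,0,0],"dr": [0,0,0]},
  {"hand": 33,"linear": [0.01,0,0.215],"dr": [0,0.58,0]},
  {"hand": 33,"linear": [0.01,0,0.215],"dr": [0,0.58,0]},
  {"hand": 33,"linear": [0.01,0,0.215],"dr": [0,0.58,0]},
  {"hand": 33,"linear": [0.01,0,0.215],"dr": [0,0.58,0]},
  {"hand": 33,"linear": [0,0,0],"dr": [0,0,0]},
])

```text
t: 18.7
position: [0.4759, -0.1199, 0.1646]
tool_rot: [0.674, -0.674, 0.215, -0.215]
contact_force: [-0.0, 0.0, 0.0]
opening: 0.332
```

```bash
cat > lev.py <<'E'
# lever state: tool angle, radius, tangential force avg
import sys,numpy as np
from scipy.spatial.transform import Rotation as Ro
from bench import sense,snapshot
pv=np.array([.5693,-.1867])
n=int(sys.argv[1]) if len(sys.argv)>1 else 0
F=[];
for i in range(n+1):
    s=sense();F.append(s["contact_force"])
    if i<n: snapshot("scene")
F=np.array(F);q=s["tool_rot"];R=Ro.from_quat([q[1],q[2],q[3],q[0]]).as_matrix();z=R[:,2];x=R[:,0]
d=s["position"][:2]-pv
print("t %.2f pos %s yaw %.3f th_tool(yaw) %.3f th_pos %.3f rad %.4f open %.3f"%(s["t"],s["position"].round(4),np.arctan2(z[1],z[0]),np.arctan2(z[1],z[0])-1.46,np.arctan2(-d[1],-d[0])+.111,np.linalg.norm(d),s["opening"]))
f=F.mean(0);print("push(+th) N: resist along +z_tool %.2f  radial x %.2f z %.2f (sd %.2f)"%(f@z,f@x,f[2],(F@z).std()))
E
python3 lev.py
```

```text
t 18.70 pos [ 0.4759 -0.1199  0.1646] yaw 0.953 th_tool(yaw) -0.507 th_pos -0.510 rad 0.1148 open 0.332
push(+th) N: resist along +z_tool 0.02  radial x -0.05 z 0.04 (sd 0.00)
```

Call:
play_rows([
  {"hand": 33,"linear": [0.01,0,-0.35],"dr": [0,-0.96,0]},
  {"hand": 33,"linear": [0.01,0,-0.35],"dr": [0,-0.96,0]},
  {"hand": 33,"linear": [0.02,0,-0.35],"dr": [0,-0.96,0]},
  {"hand": 33,"linear": [0.01,0,-0.35],"dr": [0,-0.96,0]},
  {"hand": 33,"linear": [0.02,0,-0.35],"dr": [0,-0.96,0]},
  {"hand": 33,"linear": [0.01,0,-0.36],"dr": [0,-0.96,0]},
  {"hand": 33,"linear": [0.02,0,-0.35],"dr": [0,-0.96,0]},
  {"hand": 33,"linear": [0.01,0,-0.35],"dr": [0,-0.96,0]},
  {"hand": 33,"linear": [0.02,0,-0.35],"dr": [0,-0.96,0]},
  {"hand": 33,"linear": [0.01,0,-0.35],"dr": [0,-0.96,0]},
])

```text
t: 19.7
position: [0.4559, -0.2039, 0.1645]
tool_rot: [0.705, -0.705, -0.055, 0.055]
contact_force: [-0.1, 2.2, 1.0]
opening: 0.331
```

```bash
python3 lev.py 2;python3 snap.py 7; python3 -c "
from h import *
crop('scene',95,120,275,290,'s7','7')"
```

```text
t 19.80 pos [ 0.456  -0.2044  0.1645] yaw 1.723 th_tool(yaw) 0.263 th_pos 0.266 rad 0.1147 open 0.327
push(+th) N: resist along +z_tool 0.87  radial x -0.01 z 0.10 (sd 1.05)
s7 3.5294117647058822 (600, 635, 3)
```

View pics/s7.png

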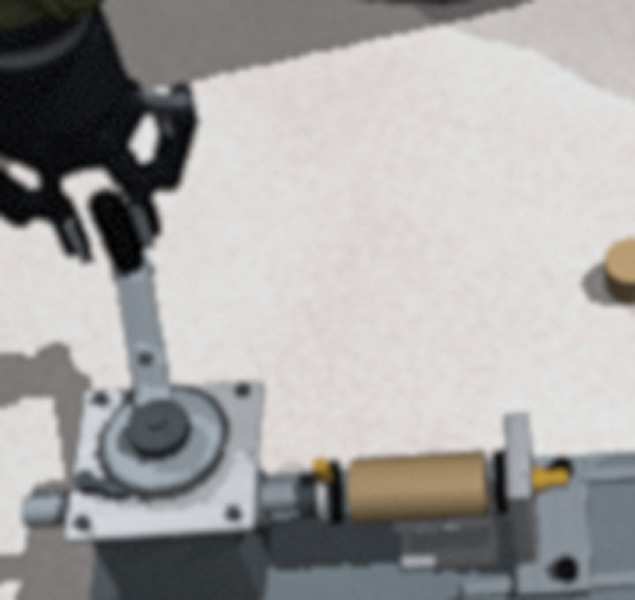

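The lever is at about +0.23 and the ram has moved out. Scene crop: ram face at column 342, core 348–487, stop face 493, so about 5–7 mm of free travel is left. I'll finish this stroke and swing back.

Call:
play_rows([
  {"hand": 33,"linear": [0.01,0,-0.315],"dr": [0,-0.86,0]},
  {"hand": 33,"linear": [0.01,0,-0.315],"dr": [0,-0.86,0]},
  {"hand": 33,"linear": [0.01,0,-0.315],"dr": [0,-0.86,0]},
  {"hand": 33,"linear": [0.01,0,0.36],"dr": [0,0.98,0]},
  {"hand": 33,"linear": [0.02,0,0.36],"dr": [0,0.98,0]},
  {"hand": 33,"linear": [0.01,0,0.36],"dr": [0,0.98,0]},
  {"hand": 33,"linear": [0.01,0,0.36],"dr": [0,0.98,0]},
  {"hand": 33,"linear": [0.02,0,0.36],"dr": [0,0.98,0]},
  {"hand": 33,"linear": [0.01,0,0.36],"dr": [0,0.98,0]},
  {"hand": 33,"linear": [0.01,0,0.36],"dr": [0,0.98,0]},
])

```text
t: 20.9
position: [0.4565, -0.1638, 0.1646]
tool_rot: [-0.704, 0.704, -0.069, 0.069]
contact_force: [1.2, -2.2, -0.7]
opening: 0.329
```

```bash
python3 lev.py
```

```text
t 20.90 pos [ 0.4565 -0.1638  0.1646] yaw 1.374 th_tool(yaw) -0.086 th_pos -0.090 rad 0.1151 open 0.329
push(+th) N: resist along +z_tool -1.95  radial x 1.56 z -0.74 (sd 0.00)
```

Call:
play_rows([
  {"hand": 33,"linear": [0.01,0,0.315],"dr": [0,0.86,0]},
  {"hand": 33,"linear": [0.01,0,0.315],"dr": [0,0.86,0]},
  {"hand": 33,"linear": [0.01,0,0.315],"dr": [0,0.86,0]},
  {"hand": 33,"linear": [0.01,0,0.315],"dr": [0,0.86,0]},
  {"hand": 33,"linear": [0.01,0,0.315],"dr": [0,0.86,0]},
  {"hand": 33,"linear": [0.01,0,0.315],"dr": [0,0.86,0]},
  {"hand": 33,"linear": [0.01,0,-0.3],"dr": [0,-0.8,0]},
  {"hand": 33,"linear": [0.01,0,-0.3],"dr": [0,-0.8,0]},
  {"hand": 33,"linear": [0.01,0,-0.3],"dr": [0,-0.8,0]},
  {"hand": 33,"linear": [0.01,0,-0.3],"dr": [0,-0.8,0]},
])

```text
t: 21.9
position: [0.4608, -0.1473, 0.1646]
tool_rot: [0.697, -0.696, 0.122, -0.122]
contact_force: [1.5, 2.0, -0.8]
opening: 0.329
```

```bash
python3 lev.py
```

```text
t 21.90 pos [ 0.4608 -0.1473  0.1646] yaw 1.224 th_tool(yaw) -0.236 th_pos -0.237 rad 0.1155 open 0.329
push(+th) N: resist along +z_tool 2.43  radial x 0.70 z -0.78 (sd 0.00)
```

Call:
play_rows([
  {"hand": 33,"linear": [0,0,-0.185],"dr": [0,-0.5,0]},
  {"hand": 33,"linear": [0.01,0,-0.185],"dr": [0,-0.5,0]},
  {"hand": 33,"linear": [0,0,-0.185],"dr": [0,-0.5,0]},
  {"hand": 33,"linear": [0.01,0,-0.185],"dr": [0,-0.5,0]},
  {"hand": 33,"linear": [0,0,-0.185],"dr": [0,-0.5,0]},
  {"hand": 33,"linear": [0.01,0,-0.185],"dr": [0,-0.5,0]},
  {"hand": 33,"linear": [0,0,-0.185],"dr": [0,-0.5,0]},
  {"hand": 33,"linear": [0,0,-0.185],"dr": [0,-0.5,0]},
  {"hand": 33,"linear": [0.01,0,-0.185],"dr": [0,-0.5,0]},
  {"hand": 33,"linear": [0,0,-0.185],"dr": [0,-0.5,0]},
])

```text
t: 22.9
position: [0.4542, -0.1927, 0.1646]
tool_rot: [0.707, -0.707, -0.018, 0.018]
contact_force: [0.3, 1.7, -0.1]
opening: 0.335
```

```bash
python3 lev.py;python3 snap.py 8; python3 -c "
from h import *
crop('scene',155,230,255,290,'s8','8')"
```

```text
t 22.90 pos [ 0.4542 -0.1927  0.1646] yaw 1.623 th_tool(yaw) 0.163 th_pos 0.163 rad 0.1153 open 0.335
push(+th) N: resist along +z_tool 1.65  radial x 0.38 z -0.09 (sd 0.00)
s8 8.0 (480, 800, 3)
```

View pics/s8.png

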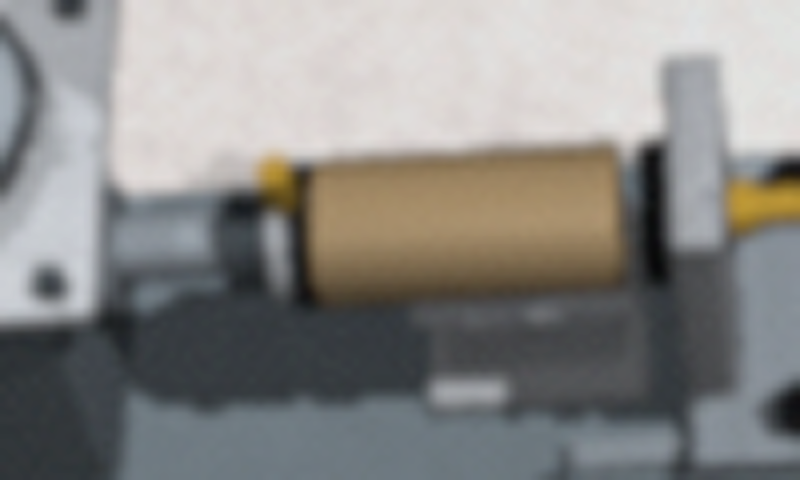

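The ram now touches the core (crop column 308). The core's far end (622) is still about 5 mm short of the stop face (642). Continuing.

Call:
play_rows([
  {"hand": 33,"linear": [0,0,-0.147],"dr": [0,-0.39,0]},
  {"hand": 33,"linear": [0,0,-0.147],"dr": [0,-0.39,0]},
  {"hand": 33,"linear": [0.01,0,-0.147],"dr": [0,-0.39,0]},
  {"hand": 33,"linear": [0,0,-0.147],"dr": [0,-0.39,0]},
  {"hand": 33,"linear": [0,0,-0.147],"dr": [0,-0.39,0]},
  {"hand": 33,"linear": [0.01,0,-0.147],"dr": [0,-0.39,0]},
  {"hand": 33,"linear": [0,0,-0.147],"dr": [0,-0.39,0]},
  {"hand": 33,"linear": [0,0,-0.147],"dr": [0,-0.39,0]},
  {"hand": 33,"linear": [0.01,0,-0.147],"dr": [0,-0.39,0]},
  {"hand": 33,"linear": [0,0,-0.147],"dr": [0,-0.39,0]},
])

```text
t: 24.0
position: [0.462, -0.2285, 0.1645]
tool_rot: [0.696, -0.695, -0.127, 0.128]
contact_force: [-0.4, 2.0, 0.6]
opening: 0.331
```

```bash
python3 lev.py
```

```text
t 24.00 pos [ 0.462  -0.2285  0.1645] yaw 1.933 th_tool(yaw) 0.473 th_pos 0.482 rad 0.1152 open 0.331
push(+th) N: resist along +z_tool 2.03  radial x 0.29 z 0.63 (sd 0.00)
```

Call:
play_rows([
  {"hand": 33,"linear": [0.01,0,0.36],"dr": [0,0.98,0]},
  {"hand": 33,"linear": [0.02,0,0.36],"dr": [0,0.98,0]},
  {"hand": 33,"linear": [0.01,0,0.36],"dr": [0,0.98,0]},
  {"hand": 33,"linear": [0.01,0,0.36],"dr": [0,0.98,0]},
  {"hand": 33,"linear": [0.01,0,0.36],"dr": [0,0.98,0]},
  {"hand": 33,"linear": [0.02,0,0.36],"dr": [0,0.98,0]},
  {"hand": 33,"linear": [0.01,0,0.36],"dr": [0,0.98,0]},
  {"hand": 33,"linear": [0.01,0,0.36],"dr": [0,0.98,0]},
  {"hand": 33,"linear": [0.01,0,0.36],"dr": [0,0.98,0]},
  {"hand": 33,"linear": [0.01,0,0.36],"dr": [0,0.98,0]},
])

```text
t: 25.0
position: [0.4639, -0.1405, 0.1645]
tool_rot: [-0.691, 0.691, -0.149, 0.149]
contact_force: [-0.8, -0.7, -0.1]
opening: 0.328
```

```bash
python3 lev.py;python3 snap.py 9; python3 -c "
from h import *
crop('scene',155,230,255,290,'s9','9')"
```

```text
t 25.00 pos [ 0.4639 -0.1405  0.1645] yaw 1.145 th_tool(yaw) -0.315 th_pos -0.302 rad 0.1151 open 0.328
push(+th) N: resist along +z_tool -0.97  radial x -0.43 z -0.14 (sd 0.00)
s9 8.0 (480, 800, 3)
```

View pics/s9.png

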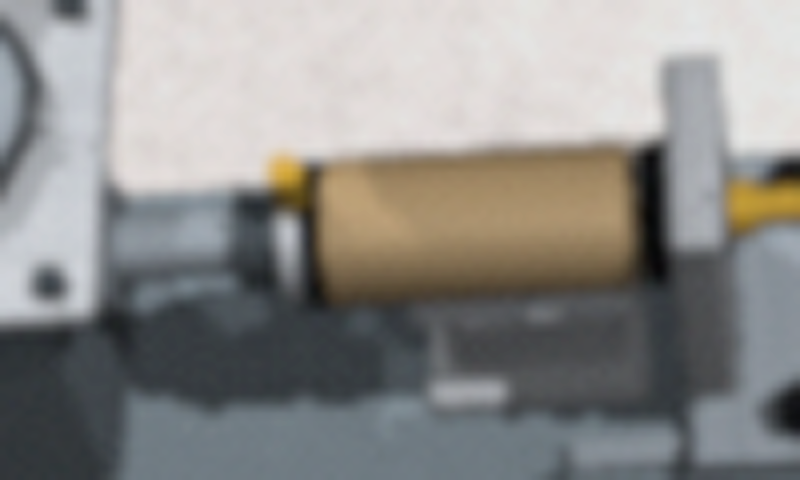

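The core (320–635) is now nearly on the stop face (about 638). I'll swing fully back, then do a careful power stroke.

Call:
play_rows([
  {"hand": 33,"linear": [0.01,0,0.287],"dr": [0,0.78,0]},
  {"hand": 33,"linear": [0.01,0,0.287],"dr": [0,0.78,0]},
  {"hand": 33,"linear": [0.01,0,0.287],"dr": [0,0.78,0]},
  {"hand": 33,"linear": [0,0,-0.22],"dr": [0,-0.6,0]},
  {"hand": 33,"linear": [0.01,0,-0.22],"dr": [0,-0.6,0]},
  {"hand": 33,"linear": [0,0,-0.185],"dr": [0,-0.5,0]},
  {"hand": 33,"linear": [0.01,0,-0.185],"dr": [0,-0.5,0]},
  {"hand": 33,"linear": [0,0,-0.11],"dr": [0,-0.3,0]},
  {"hand": 33,"linear": [0,0,-0.11],"dr": [0,-0.3,0]},
  {"hand": 33,"linear": [0,0,-0.11],"dr": [0,-0.3,0]},
])

```text
t: 26.1
position: [0.4613, -0.1477, 0.1646]
tool_rot: [0.696, -0.696, 0.126, -0.126]
contact_force: [0.7, 1.1, -0.0]
opening: 0.33
```

```bash
python3 lev.py
```

```text
t 26.10 pos [ 0.4613 -0.1477  0.1646] yaw 1.213 th_tool(yaw) -0.247 th_pos -0.236 rad 0.1148 open 0.330
push(+th) N: resist along +z_tool 1.31  radial x 0.29 z -0.02 (sd 0.00)
```

Call:
play_rows([
  {"hand": 33,"linear": [0,0,-0.06],"dr": [0,-0.164,0]},
  {"hand": 33,"linear": [0,0,-0.06],"dr": [0,-0.164,0]},
  {"hand": 33,"linear": [0,0,-0.06],"dr": [0,-0.164,0]},
  {"hand": 33,"linear": [0.01,0,-0.06],"dr": [0,-0.164,0]},
  {"hand": 33,"linear": [0,0,-0.06],"dr": [0,-0.164,0]},
  {"hand": 33,"linear": [0,0,-0.06],"dr": [0,-0.164,0]},
  {"hand": 33,"linear": [0,0,-0.06],"dr": [0,-0.164,0]},
  {"hand": 33,"linear": [0,0,-0.06],"dr": [0,-0.164,0]},
  {"hand": 33,"linear": [0,0,-0.06],"dr": [0,-0.164,0]},
  {"hand": 33,"linear": [0,0,-0.06],"dr": [0,-0.164,0]},
])

```text
t: 27.1
position: [0.4571, -0.1621, 0.1645]
tool_rot: [-0.703, 0.703, -0.08, 0.08]
contact_force: [0.2, 0.9, -0.7]
opening: 0.33
```

```bash
python3 lev.py; python3 lev.py 3
```

```text
t 27.10 pos [ 0.4571 -0.1621  0.1645] yaw 1.343 th_tool(yaw) -0.117 th_pos -0.105 rad 0.1149 open 0.330
push(+th) N: resist along +z_tool 0.94  radial x 0.02 z -0.69 (sd 0.00)
t 27.25 pos [ 0.4571 -0.1622  0.1645] yaw 1.342 th_tool(yaw) -0.118 th_pos -0.104 rad 0.1149 open 0.335
push(+th) N: resist along +z_tool 0.75  radial x 0.09 z -0.44 (sd 0.42)
```

Call:
play_rows([
  {"hand": 33,"linear": [0,0,-0.06],"dr": [0,-0.164,0]},
  {"hand": 33,"linear": [0,0,-0.06],"dr": [0,-0.164,0]},
  {"hand": 33,"linear": [0,0,-0.06],"dr": [0,-0.164,0]},
  {"hand": 33,"linear": [0.01,0,-0.06],"dr": [0,-0.164,0]},
  {"hand": 33,"linear": [0,0,-0.06],"dr": [0,-0.164,0]},
  {"hand": 33,"linear": [0,0,-0.06],"dr": [0,-0.164,0]},
  {"hand": 33,"linear": [0,0,-0.06],"dr": [0,-0.164,0]},
  {"hand": 33,"linear": [0,0,-0.06],"dr": [0,-0.164,0]},
  {"hand": 33,"linear": [0,0,-0.06],"dr": [0,-0.164,0]},
  {"hand": 33,"linear": [0,0,-0.06],"dr": [0,-0.164,0]},
])

```text
t: 28.25
position: [0.4549, -0.1769, 0.1645]
tool_rot: [0.706, -0.706, 0.034, -0.034]
contact_force: [1.0, 2.7, 0.7]
opening: 0.327
```

```bash
python3 lev.py; python3 lev.py 3
```

```text
t 28.25 pos [ 0.4549 -0.1769  0.1645] yaw 1.474 th_tool(yaw) 0.014 th_pos 0.026 rad 0.1149 open 0.327
push(+th) N: resist along +z_tool 2.78  radial x 0.77 z 0.71 (sd 0.00)
t 28.40 pos [ 0.4548 -0.1769  0.1645] yaw 1.473 th_tool(yaw) 0.013 th_pos 0.026 rad 0.1149 open 0.328
push(+th) N: resist along +z_tool 2.22  radial x 0.24 z 0.47 (sd 0.54)
```

Force is starting to rise. One more notch.

Call:
play_rows([
  {"hand": 33,"linear": [0,0,-0.06],"dr": [0,-0.164,0]},
  {"hand": 33,"linear": [0,0,-0.06],"dr": [0,-0.164,0]},
  {"hand": 33,"linear": [0,0,-0.06],"dr": [0,-0.164,0]},
  {"hand": 33,"linear": [0.01,0,-0.06],"dr": [0,-0.164,0]},
  {"hand": 33,"linear": [0,0,-0.06],"dr": [0,-0.164,0]},
  {"hand": 33,"linear": [0,0,-0.06],"dr": [0,-0.164,0]},
  {"hand": 33,"linear": [0,0,-0.06],"dr": [0,-0.164,0]},
  {"hand": 33,"linear": [0,0,-0.06],"dr": [0,-0.164,0]},
  {"hand": 33,"linear": [0,0,-0.06],"dr": [0,-0.164,0]},
  {"hand": 33,"linear": [0,0,-0.06],"dr": [0,-0.164,0]},
])

```text
t: 29.4
position: [0.4545, -0.1919, 0.1645]
tool_rot: [0.707, -0.707, -0.012, 0.012]
contact_force: [0.4, 5.3, 1.3]
opening: 0.329
```

```bash
python3 lev.py; python3 lev.py 3
```

```text
t 29.40 pos [ 0.4545 -0.1919  0.1645] yaw 1.606 th_tool(yaw) 0.146 th_pos 0.156 rad 0.1149 open 0.329
push(+th) N: resist along +z_tool 5.31  radial x 0.57 z 1.30 (sd 0.00)
t 29.55 pos [ 0.4545 -0.1919  0.1645] yaw 1.605 th_tool(yaw) 0.145 th_pos 0.156 rad 0.1149 open 0.331
push(+th) N: resist along +z_tool 3.47  radial x 0.28 z 0.92 (sd 1.24)
```

Call:
play_rows([
  {"hand": 33,"linear": [0,0,-0.06],"dr": [0,-0.164,0]},
  {"hand": 33,"linear": [0,0,-0.06],"dr": [0,-0.164,0]},
  {"hand": 33,"linear": [0,0,-0.06],"dr": [0,-0.164,0]},
  {"hand": 33,"linear": [0.01,0,-0.06],"dr": [0,-0.164,0]},
  {"hand": 33,"linear": [0,0,-0.06],"dr": [0,-0.164,0]},
  {"hand": 33,"linear": [0,0,-0.06],"dr": [0,-0.164,0]},
  {"hand": 33,"linear": [0,0,-0.06],"dr": [0,-0.164,0]},
  {"hand": 33,"linear": [0,0,-0.06],"dr": [0,-0.164,0]},
  {"hand": 33,"linear": [0,0,-0.06],"dr": [0,-0.164,0]},
  {"hand": 33,"linear": [0,0,-0.06],"dr": [0,-0.164,0]},
])

```text
t: 30.55
position: [0.4562, -0.2067, 0.1645]
tool_rot: [0.705, -0.705, -0.059, 0.059]
contact_force: [-0.2, 5.9, 1.8]
opening: 0.329
```

```bash
python3 lev.py; python3 lev.py 8
```

```text
t 30.55 pos [ 0.4562 -0.2067  0.1645] yaw 1.737 th_tool(yaw) 0.277 th_pos 0.286 rad 0.1149 open 0.329
push(+th) N: resist along +z_tool 5.85  radial x 0.76 z 1.80 (sd 0.00)
t 30.95 pos [ 0.4562 -0.2067  0.1645] yaw 1.736 th_tool(yaw) 0.276 th_pos 0.286 rad 0.1149 open 0.328
push(+th) N: resist along +z_tool 4.46  radial x 0.25 z 1.23 (sd 0.89)
```

Call:
play_rows([
  {"hand": 33,"linear": [0,0,-0.06],"dr": [0,-0.164,0]},
  {"hand": 33,"linear": [0,0,-0.06],"dr": [0,-0.164,0]},
  {"hand": 33,"linear": [0,0,-0.06],"dr": [0,-0.164,0]},
  {"hand": 33,"linear": [0.01,0,-0.06],"dr": [0,-0.164,0]},
  {"hand": 33,"linear": [0,0,-0.06],"dr": [0,-0.164,0]},
  {"hand": 33,"linear": [0,0,-0.06],"dr": [0,-0.164,0]},
  {"hand": 33,"linear": [0,0,-0.06],"dr": [0,-0.164,0]},
  {"hand": 33,"linear": [0,0,-0.06],"dr": [0,-0.164,0]},
  {"hand": 33,"linear": [0,0,-0.06],"dr": [0,-0.164,0]},
  {"hand": 33,"linear": [0,0,-0.06],"dr": [0,-0.164,0]},
])

```text
t: 31.95
position: [0.4597, -0.2211, 0.1645]
tool_rot: [0.7, -0.699, -0.105, 0.105]
contact_force: [-0.9, 6.0, 2.9]
opening: 0.329
```

```bash
python3 lev.py; python3 lev.py 8
```

```text
t 31.95 pos [ 0.4597 -0.2211  0.1645] yaw 1.868 th_tool(yaw) 0.408 th_pos 0.415 rad 0.1149 open 0.329
push(+th) N: resist along +z_tool 6.00  radial x 0.87 z 2.93 (sd 0.00)
t 32.35 pos [ 0.4596 -0.2211  0.1645] yaw 1.867 th_tool(yaw) 0.407 th_pos 0.415 rad 0.1149 open 0.330
push(+th) N: resist along +z_tool 5.29  radial x 0.54 z 2.44 (sd 0.53)
```

The static push is now about 5.3 N, and about 6 N while moving. The lever is near its end stop, so I'll swing back and take a fresh stroke.

Call:
play_rows([
  {"hand": 33,"linear": [0.01,0,0.345],"dr": [0,0.94,0]},
  {"hand": 33,"linear": [0.01,0,0.345],"dr": [0,0.94,0]},
  {"hand": 33,"linear": [0.02,0,0.345],"dr": [0,0.94,0]},
  {"hand": 33,"linear": [0.01,0,0.345],"dr": [0,0.94,0]},
  {"hand": 33,"linear": [0.01,0,0.345],"dr": [0,0.94,0]},
  {"hand": 33,"linear": [0.01,0,0.345],"dr": [0,0.94,0]},
  {"hand": 33,"linear": [0.02,0,0.345],"dr": [0,0.94,0]},
  {"hand": 33,"linear": [0.01,0,0.345],"dr": [0,0.94,0]},
  {"hand": 33,"linear": [0,0,-0.15],"dr": [0,-0.4,0]},
  {"hand": 33,"linear": [0,0,-0.15],"dr": [0,-0.4,0]},
])

```text
t: 33.35
position: [0.4579, -0.1607, 0.1646]
tool_rot: [-0.702, 0.702, -0.084, 0.085]
contact_force: [0.8, 0.9, 0.1]
opening: 0.328
```

```bash
python3 lev.py 2
```

```text
t 33.45 pos [ 0.4578 -0.161   0.1646] yaw 1.330 th_tool(yaw) -0.130 th_pos -0.116 rad 0.1144 open 0.330
push(+th) N: resist along +z_tool 0.35  radial x 0.14 z -0.30 (sd 0.65)
```

Call:
play_rows([
  {"hand": 33,"linear": [0,0,-0.06],"dr": [0,-0.164,0]},
  {"hand": 33,"linear": [0,0,-0.06],"dr": [0,-0.164,0]},
  {"hand": 33,"linear": [0,0,-0.06],"dr": [0,-0.164,0]},
  {"hand": 33,"linear": [0,0,-0.06],"dr": [0,-0.164,0]},
  {"hand": 33,"linear": [0,0,-0.06],"dr": [0,-0.164,0]},
  {"hand": 33,"linear": [0,0,-0.06],"dr": [0,-0.164,0]},
  {"hand": 33,"linear": [0,0,-0.06],"dr": [0,-0.164,0]},
  {"hand": 33,"linear": [0,0,-0.06],"dr": [0,-0.164,0]},
  {"hand": 33,"linear": [0,0,-0.06],"dr": [0,-0.164,0]},
  {"hand": 33,"linear": [0,0,-0.06],"dr": [0,-0.164,0]},
])

```text
t: 34.45
position: [0.4551, -0.175, 0.1645]
tool_rot: [0.706, -0.706, 0.039, -0.039]
contact_force: [1.2, 7.2, 0.6]
opening: 0.329
```

```bash
python3 lev.py; python3 lev.py 5
```

```text
t 34.45 pos [ 0.4551 -0.175   0.1645] yaw 1.462 th_tool(yaw) 0.002 th_pos 0.008 rad 0.1148 open 0.329
push(+th) N: resist along +z_tool 7.33  radial x 0.45 z 0.60 (sd 0.00)
t 34.70 pos [ 0.4551 -0.175   0.1645] yaw 1.461 th_tool(yaw) 0.001 th_pos 0.009 rad 0.1148 open 0.329
push(+th) N: resist along +z_tool 5.71  radial x 0.64 z 0.88 (sd 0.82)
```

Call:
play_rows([
  {"hand": 33,"linear": [0,0,-0.037],"dr": [0,-0.1,0]},
  {"hand": 33,"linear": [0,0,-0.037],"dr": [0,-0.1,0]},
  {"hand": 33,"linear": [0,0,-0.037],"dr": [0,-0.1,0]},
  {"hand": 33,"linear": [0,0,-0.037],"dr": [0,-0.1,0]},
  {"hand": 33,"linear": [0,0,-0.037],"dr": [0,-0.1,0]},
  {"hand": 33,"linear": [0,0,-0.037],"dr": [0,-0.1,0]},
  {"hand": 33,"linear": [0,0,-0.037],"dr": [0,-0.1,0]},
  {"hand": 33,"linear": [0,0,-0.037],"dr": [0,-0.1,0]},
  {"hand": 33,"linear": [0,0,-0.037],"dr": [0,-0.1,0]},
  {"hand": 33,"linear": [0,0,-0.037],"dr": [0,-0.1,0]},
])

```text
t: 35.7
position: [0.4544, -0.1841, 0.1645]
tool_rot: [0.707, -0.707, 0.01, -0.01]
contact_force: [1.4, 6.9, 1.9]
opening: 0.331
```

```bash
python3 lev.py; python3 lev.py 6
```

```text
t 35.70 pos [ 0.4544 -0.1841  0.1645] yaw 1.542 th_tool(yaw) 0.082 th_pos 0.088 rad 0.1149 open 0.331
push(+th) N: resist along +z_tool 6.97  radial x 1.15 z 1.92 (sd 0.00)
t 36.00 pos [ 0.4544 -0.1841  0.1645] yaw 1.541 th_tool(yaw) 0.081 th_pos 0.088 rad 0.1149 open 0.331
push(+th) N: resist along +z_tool 6.24  radial x 0.69 z 1.63 (sd 0.85)
```

Call:
play_rows([
  {"hand": 33,"linear": [0,0,-0.037],"dr": [0,-0.1,0]},
  {"hand": 33,"linear": [0,0,-0.037],"dr": [0,-0.1,0]},
  {"hand": 33,"linear": [0,0,-0.037],"dr": [0,-0.1,0]},
  {"hand": 33,"linear": [0,0,-0.037],"dr": [0,-0.1,0]},
  {"hand": 33,"linear": [0,0,-0.037],"dr": [0,-0.1,0]},
  {"hand": 33,"linear": [0,0,-0.037],"dr": [0,-0.1,0]},
  {"hand": 33,"linear": [0,0,-0.037],"dr": [0,-0.1,0]},
  {"hand": 33,"linear": [0,0,-0.037],"dr": [0,-0.1,0]},
  {"hand": 33,"linear": [0,0,-0.037],"dr": [0,-0.1,0]},
  {"hand": 33,"linear": [0,0,-0.037],"dr": [0,-0.1,0]},
])

```text
t: 37.0
position: [0.4544, -0.1932, 0.1645]
tool_rot: [0.707, -0.706, -0.018, 0.018]
contact_force: [1.2, 8.2, 2.3]
opening: 0.333
```

```bash
python3 lev.py; python3 lev.py 6
```

```text
t 37.00 pos [ 0.4544 -0.1932  0.1645] yaw 1.622 th_tool(yaw) 0.162 th_pos 0.167 rad 0.1151 open 0.333
push(+th) N: resist along +z_tool 8.16  radial x 1.66 z 2.30 (sd 0.00)
t 37.30 pos [ 0.4544 -0.1932  0.1645] yaw 1.621 th_tool(yaw) 0.161 th_pos 0.168 rad 0.1151 open 0.330
push(+th) N: resist along +z_tool 6.97  radial x 0.59 z 2.57 (sd 0.81)
```

Call:
play_rows([
  {"hand": 33,"linear": [0,0,-0.03],"dr": [0,-0.08,0]},
  {"hand": 33,"linear": [0,0,-0.03],"dr": [0,-0.08,0]},
  {"hand": 33,"linear": [0,0,-0.03],"dr": [0,-0.08,0]},
  {"hand": 33,"linear": [0,0,-0.03],"dr": [0,-0.08,0]},
  {"hand": 33,"linear": [0,0,-0.03],"dr": [0,-0.08,0]},
  {"hand": 33,"linear": [0,0,-0.03],"dr": [0,-0.08,0]},
  {"hand": 33,"linear": [0,0,-0.03],"dr": [0,-0.08,0]},
  {"hand": 33,"linear": [0,0,-0.03],"dr": [0,-0.08,0]},
  {"hand": 33,"linear": [0,0,-0.03],"dr": [0,-0.08,0]},
  {"hand": 33,"linear": [0,0,-0.03],"dr": [0,-0.08,0]},
])

```text
t: 38.3
position: [0.4549, -0.2006, 0.1645]
tool_rot: [0.706, -0.706, -0.04, 0.041]
contact_force: [-1.1, 9.0, 1.8]
opening: 0.332
```

```bash
python3 lev.py; python3 lev.py 8
```

```text
t 38.30 pos [ 0.4549 -0.2006  0.1645] yaw 1.686 th_tool(yaw) 0.226 th_pos 0.232 rad 0.1152 open 0.332
push(+th) N: resist along +z_tool 9.06  radial x -0.04 z 1.80 (sd 0.00)
t 38.70 pos [ 0.4549 -0.2007  0.1645] yaw 1.685 th_tool(yaw) 0.225 th_pos 0.232 rad 0.1152 open 0.332
push(+th) N: resist along +z_tool 7.57  radial x 0.65 z 2.47 (sd 0.69)
```

The push is about 8.7 N while moving (9.06 N sampled, 7.6 N static), so I'll stop here. I'm backing off slowly to see where the catch takes over.

Call:
play_rows([
  {"hand": 33,"linear": [0,0,0.037],"dr": [0,0.1,0]},
  {"hand": 33,"linear": [0,0,0.037],"dr": [0,0.1,0]},
  {"hand": 33,"linear": [0,0,0.037],"dr": [0,0.1,0]},
  {"hand": 33,"linear": [0,0,0.037],"dr": [0,0.1,0]},
  {"hand": 33,"linear": [0,0,0.037],"dr": [0,0.1,0]},
  {"hand": 33,"linear": [0,0,0],"dr": [0,0,0]},
  {"hand": 33,"linear": [0,0,0],"dr": [0,0,0]},
  {"hand": 33,"linear": [0,0,0],"dr": [0,0,0]},
  {"hand": 33,"linear": [0,0,0],"dr": [0,0,0]},
  {"hand": 33,"linear": [0,0,0],"dr": [0,0,0]},
])

```text
t: 39.7
position: [0.4545, -0.1964, 0.1645]
tool_rot: [0.707, -0.706, -0.026, 0.026]
contact_force: [-1.6, 6.0, 2.3]
opening: 0.331
```

```bash
python3 lev.py 3;python3 snap.py 10; python3 -c "
from h import *
crop('scene',95,120,275,290,'s10','10')"
```

```text
t 39.85 pos [ 0.4545 -0.1964  0.1645] yaw 1.645 th_tool(yaw) 0.185 th_pos 0.195 rad 0.1152 open 0.333
push(+th) N: resist along +z_tool 5.80  radial x -0.79 z 2.35 (sd 0.19)
s10 3.5294117647058822 (600, 635, 3)
```

View pics/s10.png

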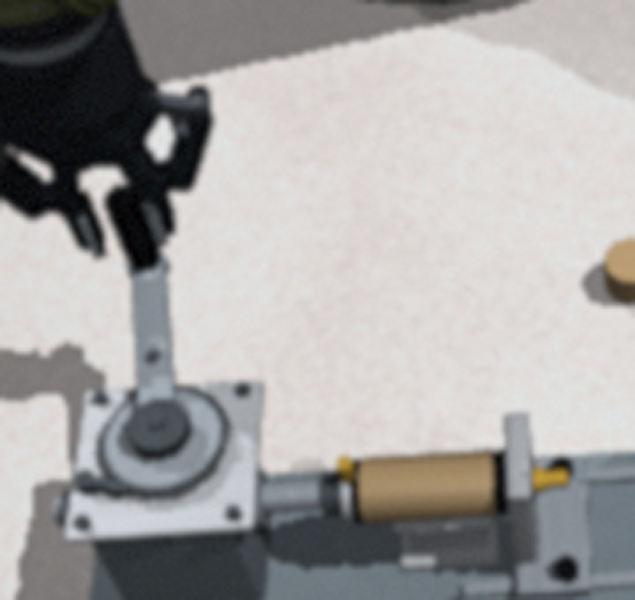

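Call:
play_rows([
  {"hand": 33,"linear": [0,0,0.037],"dr": [0,0.1,0]},
  {"hand": 33,"linear": [0,0,0.037],"dr": [0,0.1,0]},
  {"hand": 33,"linear": [0,0,0.037],"dr": [0,0.1,0]},
  {"hand": 33,"linear": [0,0,0.037],"dr": [0,0.1,0]},
  {"hand": 33,"linear": [0,0,0.037],"dr": [0,0.1,0]},
  {"hand": 33,"linear": [0,0,0],"dr": [0,0,0]},
  {"hand": 33,"linear": [0,0,0],"dr": [0,0,0]},
  {"hand": 33,"linear": [0,0,0],"dr": [0,0,0]},
  {"hand": 33,"linear": [0,0,0],"dr": [0,0,0]},
  {"hand": 33,"linear": [0,0,0],"dr": [0,0,0]},
])

```text
t: 40.95
position: [0.4543, -0.1919, 0.1645]
tool_rot: [0.707, -0.707, -0.012, 0.012]
contact_force: [-0.3, 1.7, 1.0]
opening: 0.328
```

```bash
python3 lev.py 3
```

```text
t 41.10 pos [ 0.4543 -0.1919  0.1645] yaw 1.605 th_tool(yaw) 0.145 th_pos 0.156 rad 0.1151 open 0.330
push(+th) N: resist along +z_tool 1.42  radial x -0.08 z 0.48 (sd 0.29)
```

The catch took the load at about 0.155 rad, a fall-back of about half a notch. Now I'll let go of the lever and move up and clear.

Call:
play_rows([
  {"hand": 33,"linear": [0,0,0.05],"dr": [0,0,0]},
  {"hand": 33,"linear": [0,0,0.05],"dr": [0,0,0]},
  {"hand": 33,"linear": [0,0,0.05],"dr": [0,0,0]},
  {"hand": 40,"linear": [0,0,0],"dr": [0,0,0]},
  {"hand": 48,"linear": [0,0,0],"dr": [0,0,0]},
  {"hand": 56,"linear": [0,0,0],"dr": [0,0,0]},
  {"hand": 60,"linear": [0,0,0],"dr": [0,0,0]},
  {"hand": 60,"linear": [0,0,0],"dr": [0,0,0]},
  {"hand": 60,"linear": [0,0,0],"dr": [0,0,0]},
  {"hand": 60,"linear": [0,0,0],"dr": [0,0,0]},
])

```text
t: 42.1
position: [0.4542, -0.1882, 0.1645]
tool_rot: [0.707, -0.707, -0.012, 0.012]
contact_force: [-0.9, 0.1, -0.2]
opening: 0.595
```

Call:
play_rows([
  {"hand": 60,"linear": [0,-0.2,0],"dr": [0,0,0]},
  {"hand": 60,"linear": [0,-0.4,0],"dr": [0,0,0]},
  {"hand": 60,"linear": [0,-0.6,0],"dr": [0,0,0]},
  {"hand": 60,"linear": [0,-0.6,0],"dr": [0,0,0]},
  {"hand": 60,"linear": [0,-0.6,0],"dr": [0,0,0]},
  {"hand": 60,"linear": [0,-0.6,0],"dr": [0,0,0]},
  {"hand": 60,"linear": [0,-0.6,0],"dr": [0,0,0]},
  {"hand": 60,"linear": [-0.5,-0.4,0],"dr": [0,0,0]},
  {"hand": 60,"linear": [-0.8,0,0],"dr": [0,0,0]},
  {"hand": 60,"linear": [-0.4,0,0],"dr": [0,0,0]},
])

```text
t: 43.1
position: [0.4109, -0.1896, 0.2655]
tool_rot: [-0.707, 0.707, 0.012, -0.012]
contact_force: [0.3, -0.9, -0.4]
opening: 0.602
```

```bash
python3 lev.py;python3 snap.py 11; python3 -c "
from h import *
crop('scene',95,120,275,290,'s11','11');crop('top',295,165,485,275,'t11','11')"
```

```text
t 43.10 pos [ 0.4109 -0.1896  0.2655] yaw 1.604 th_tool(yaw) 0.144 th_pos 0.129 rad 0.1584 open 0.602
push(+th) N: resist along +z_tool -0.89  radial x 0.26 z -0.40 (sd 0.00)
s11 3.5294117647058822 (600, 635, 3)
t11 4.2105263157894735 (463, 800, 3)
```

View pics/s11.png

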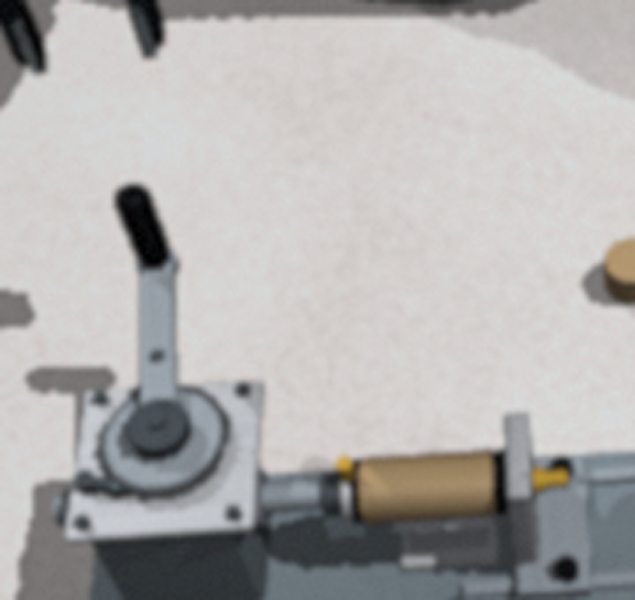

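View pics/t11.png

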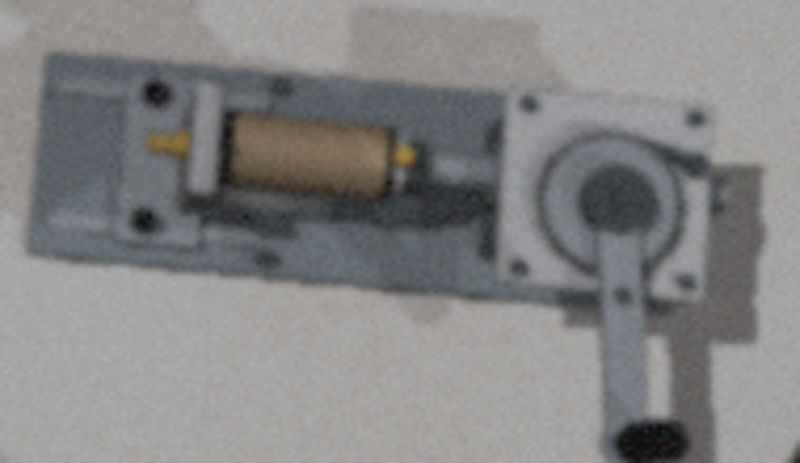

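Both views show the core whole, in the vee and pressed between the ram face (scene crop column 356) and the stop face (498). The lever is free and the gripper is clear. Handing in.

```bash
python3 -c "
from bench import job_done; print(job_done())"
```

```text
the job is handed in; nothing more can be done
None
```

I laid the sandstone core in the holder's vee, clamped it against the end stop with the ratchet lever, let go of the lever and handed the job in at about 43 s (limit 72 s). The hand-in gives no verdict.

- **Clamping push:** the last power stroke ended at about 8.7 N at the handle while moving. The final single reading was 9.1 N, with roughly 0.7 N of noise. The average with the arm standing still was 7.6 N. All of these are below the 12 N cracking point.
- **Fall-back:** when I eased off, the wheel fell back about half a notch (0.07 rad) before the catch held. The core is therefore held at a level that corresponds to a push of about 8 N, slightly under the 8.5 N target.
- **Last pictures:** both cameras show the core whole, lying in the vee and touching both the ram and the stop. The lever is free and the gripper is well clear. I never touched the offcut, jar, beaker or the coloured look-alikes, but I did not look at all of them again at the end.
- **Disagreement:** positions projected into the scene camera were about 3 mm off where things appeared, more than the stated 2 mm. I judged the gaps at the ram and stop from the pictures directly.

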